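Open the fume damper with the hook

TASK

Open the damper in the blue fume extractor: take the yellow-handled hook from its orange rest, reach in over the front wall below the spark guard, catch the red bar from behind with the claw and pull it to the front until fully open. Then lay the hook gently back as it was, claw down, pointing the same way, handle near the middle of the rest. Keep the gripper itself off the extractor and damper, and leave the bottle, the can and the magnet square where they are.

Things in the scene. Friction and masses are not known exactly. Their poses are not given: they have to be found in the camera images.
- hook: Loose hooked rod, about 220 g. Handle: yellow bar, black end bands, 120 x 22 x 26 tall. Origin: centre of the handle's underside; handle x -60..60, y -11..11, z 0..26. A straight steel rod, 8 diameter, runs on along +x at z 13 to x 245 and there turns down (-z) into the claw. Centre of mass at x = 20. Starts lying level on the rest, claw down.
- hook_neck (a point): Point on the hook's rod axis where the rod leaves the handle's front: 60 along x and 13 up from the hook's origin, same axes. The rod's corner lies 185 farther along x; there the claw, 8 diameter, is at right angles to the rod, pointing down (hook's -z), its rounded end 44 below the rod's axis.
- rest: Orange rest block fixed to the table, 150 long (x) x 60 wide (y) x 45 tall, origin at the centre of its underside. Two lips 7 wide, 6 tall (top 51 above the table) along its long edges leave a channel 46 wide. The hook's handle starts in the channel near its middle, origin 45 above the table, the hook's x within 0.03 rad of the rest's x.
- extractor: Blue fume extractor box fixed to the table, 260 x 260 x 220 tall. Origin on the table under the shut damper's red bar; x points from the front to the back, z up. Cheeks at y +-130. Its spark guard, steel bars along x, 50 apart, z 214 to 220, covers x -60 to 130; in front of it, down to the sill, the box is open. Inside are only the damper and, from x 48 on, a grey plenum 34 tall with the port.
- sill (a point): Middle of the top edge (yellow) of the extractor's front wall: x -130, y 0, z 130 of the extractor, same axes. The wall is a plate 4 thick, 260 wide, from the table up to here; 60 higher than the red bar's centre.
- damper (a joint): Damper slide in metres: 0 shut, 0.055 fully open at its stop. Grows as the red bar moves level towards the extractor's front (its -x). Friction about 2.5 N plus 8 N per m/s; stays where it is left. Starts 0 to 0.010 open.
- damper_bar (a point): Middle of the red bar: 10 diameter, 100 long along the extractor's y, 70 above the table, at extractor x = -(damper value), y 0; same axes. At both ends (y +-46) a strap drops 33 and runs back to the blade, which begins 50 behind the bar, 29 below its centre: behind the bar, between the straps, is a free space 82 wide x 50 long, open above, for the claw.
- water_bottle: Bystander: clear bottle, red cap, 64 diameter, 200 tall, standing loose. Origin at the centre of its underside.
- spray_can: Bystander: green and yellow can, 60 diameter, 150 tall, standing loose. Origin at the centre of its underside.
- magnet_square: Bystander: orange L-shaped welding magnet, about 90 x 90 x 25 tall, lying loose. Origin on its underside at the middle of its long leg.
Not all that is in view belongs to the job. Leave any pink, purple or turquoise look-alike of the rest alone.

How it is judged:
By the outcome, as a careful person would: the job done as asked, in the order asked, and still so for the second after the job is handed in, with the robot touching nothing.
It also fails if it takes over 67 s, if anything falls off the work surface, if the arm or the gripper's body presses on something with over 40 N, if the wrist force passes 120 N, or if a joint passes its speed limit or range.

ROBOT

A 6-joint arm with a two-finger parallel gripper is mounted at the origin on the work surface. World frame = base frame: x ahead of the robot, y to its left, z up, the work surface at z = 0. Lengths are in m, angles in rad, forces in N, time in s.
With the tool pointing down it reaches from about 0.35 to 0.775 m from the base axis. Payload 7.3 kg.
Tool frame: the origin (TCP) lies between the finger pads; the fingertips stand 25 mm ahead of it and the grasp point (between the pads) lies 6 mm ahead of it; y points along the fingers, z is the direction in which the jaws open and shut, and the axes are right-handed (so a half turn about y gives the same grasp; the last joint's range is limited). The gripper opens to 92 mm and grips with 3 to 60 N. Pads are 19 mm wide; open, the fingers measure 130 mm over their backs; the gripper's body (75 mm by 190 mm) begins 47 mm behind the grasp point.
Start: joints at [-1.467, 0.342, 1.524, -0, 1.275, -0.146], TCP at [0.13, -0.509, 0.252] pointing down, gripper open.
Joint ranges: [-2.53, 2.53], [-0.77, 2.02], [0.04, 2.7], [-1, 4.14], [0.28, 2.66], [-3.11, 3.11]. Speed limits (rad/s): [2.57, 2.57, 3.14, 3.14, 3.14, 3.14].

INTERFACE

Orientations are given as [roll, pitch, yaw] about the fixed x, y, z axes, in that order (R = Rz(yaw) Ry(pitch) Rx(roll)).
In Python, from cell import sensors, read_camera, hand_in gives the robot as it stands. The module is installed in compiled form; this text tells all that it offers.
- The arm moves only by the tool send_rows, never from a script. Its argument "motion" is a list that holds one entry, the list of rows, each a list of 4 numbers: the shift along the tool's x, y, z in m, then the turn about the tool's y in degrees. In form: [[[tx, ty, tz, twist], ...]]. A call has 1 to 8 rows; each row is the pose to reach, as a shift and turn from the pose measured when the call began, along the tool's axes at that moment; what a row does not reach only later rows make up. A row lasts 1/10 s, in which the tool goes at most 50 mm and 8.59 degrees, less where a joint would pass 70% of its speed; a pose out of reach is approached as far as the arm can. A call with a gripper value outside its range is refused whole. "gripper" is the opening, from 0 (shut) to 1 (fully open), set as the call begins (left out, the last holds). The fingers move at their own pace and stop on an object; "grip_force" is the grip in N (left out, the last holds). Time passes only in rows, so rows that repeat a pose let the fingers close. It gives the time, the measured TCP pose, the force and the opening at its end, in the units of the state.
- sensors.observe(): the state, without advancing time (a new reading comes with each control period).
- read_camera(name): name is "scene" or "top" or "wrist"; returns a dict with "frame" (384x512x3 uint8, red, green, blue), "fx", "fy", "cx", "cy" (pixels), "extrinsics" (4x4, takes a point from world to camera coordinates). Camera axes: x right, y up, looking along -z (the intrinsics and any distortion apply to the point x, -y, -z); pixel columns grow to the right and rows downward; lengths in m; the calibration is good to about 2 mm. A picture is of the moment at which its call begins. There is no depth.
- hand_in(): hands the job in, once; it reports no verdict.
The state is a dict: "time": time; "qpos": joint angles; "qvel": joint speeds; "joint_efforts": joint torques, N m; "tool_pos": TCP position; "tool_rot": TCP orientation; "contact_force": force on the tool from outside, world axes, zero at the start; "torque": the same for the moment, N m; "opening": finger opening in m.
Only numpy, scipy, OpenCV 4.12 (cv2) and the standard library are available. Lean on these libraries where they do the work, as an engineer would, in place of code of your own. Each camera call takes 0.05 s, during which the arm holds its last target.

## Working session

There is one attempt and no reset: what is moved stays moved. The work goes in short steps, Python scripts to look and compute and a tool call to move; the robot and the scene stay as the last step left them, time stands still between calls to the robot, and variables do not carry over. Pictures are saved under pics/ and viewed, and the job is handed in when it is done.

Besides the shell and the picture viewer there is one more tool, called after "Call:" by a JSON object that holds its "fn" and its "kwargs". send_rows: Moves the arm, as the interface text tells. Its arguments: {"type":"object","properties":{"motion":{"type":"array"},"gripper":{"type":"number"},"grip_force":{"type":"number"}},"required":["motion"]}

```bash
mkdir -p pics; ls
cat > h.py <<'E'
import numpy as np, cv2
from cell import sensors, read_camera, hand_in
def save(n,tag):
    d=read_camera(n); cv2.imwrite(f'pics/{tag}.png',cv2.cvtColor(d['frame'],cv2.COLOR_RGB2BGR)); np.savez(f'pics/{tag}.npz',**d); return d
def proj(d,P):
    P=np.atleast_2d(P); E=np.array(d['extrinsics']); c=P@E[:3,:3].T+E[:3,3]
    return np.c_[d['fx']*c[:,0]/-c[:,2]+d['cx'], d['fy']*-c[:,1]/-c[:,2]+d['cy']]
def ray(d,u,v):
    E=np.array(d['extrinsics']); R=E[:3,:3]; o=-R.T@E[:3,3]
    r=R.T@np.array([(u-d['cx'])/d['fx'],-(v-d['cy'])/d['fy'],-1]); return o,r/np.linalg.norm(r)
def onz(d,u,v,z):
    o,r=ray(d,u,v); return o+r*(z-o[2])/r[2]
E
python3 - <<'E'
from h import *
for n in ['scene','top','wrist']:
    d=save(n,n+'0'); print(n,d.keys(),d['fx'],d['fy'],d['cx'],d['cy']); E=np.array(d['extrinsics']);print(-E[:3,:3].T@E[:3,3],E[:3,:3].round(3).tolist())
print(sensors.observe())
E
```

```text
pics
scene dict_keys(['frame', 'fx', 'fy', 'cx', 'cy', 'extrinsics']) 359.6794463174087 359.6794463174087 255.59402669464487 191.15826671573828
[ 1.08061711 -0.05123525  1.05340908] [[0.097, 0.995, -0.017], [-0.828, 0.091, 0.553], [0.552, -0.04, 0.833]]
top dict_keys(['frame', 'fx', 'fy', 'cx', 'cy', 'extrinsics']) 476.22277328820326 476.22277328820326 253.76280583587746 190.654584913397
[ 0.26870958 -0.01872194  1.77832547] [[-0.008, -1.0, 0.003], [0.994, -0.008, 0.109], [-0.109, 0.004, 0.994]]
wrist dict_keys(['frame', 'fx', 'fy', 'cx', 'cy', 'extrinsics']) 277.1167556298567 277.1167556298567 253.75177316593596 195.26124376910226
[ 0.19948414 -0.49084979  0.38443482] [[0.247, -0.969, -0.002], [0.933, 0.239, -0.27], [0.262, 0.065, 0.963]]
{'time': 0.15, 'qpos': array([-1.46701469e+00,  3.42549823e-01,  1.52481727e+00, -2.31725517e-05,
        1.27539365e+00, -1.45967639e-01]), 'qvel': array([ 0.00098064, -0.00258013, -0.00257253,  0.00031568,  0.00150555,
       -0.001536  ]), 'joint_efforts': array([ 1.28816886e-03, -4.31470406e+01, -2.44353157e+01,  7.18098669e-02,
        5.37733245e-02, -8.50630499e-05]), 'tool_pos': array([ 0.12976136, -0.50841696,  0.2512044 ]), 'tool_rot': array([-1.57195521e+00,  1.47972391e-04, -2.89183670e+00]), 'contact_force': array([-0.18520711,  0.37245774, -0.3886956 ]), 'torque': array([-0.02454756,  0.05383248, -0.01468194]), 'opening': 0.09167125140629238}
```

View pics/scene0.png

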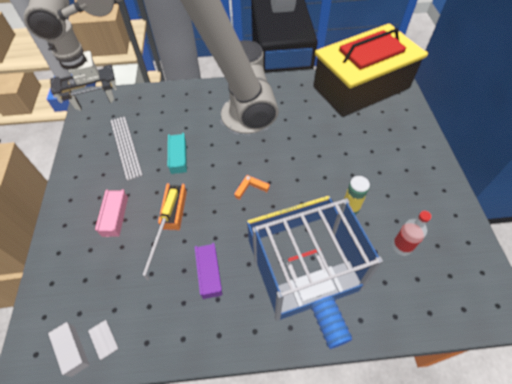

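View pics/top0.png

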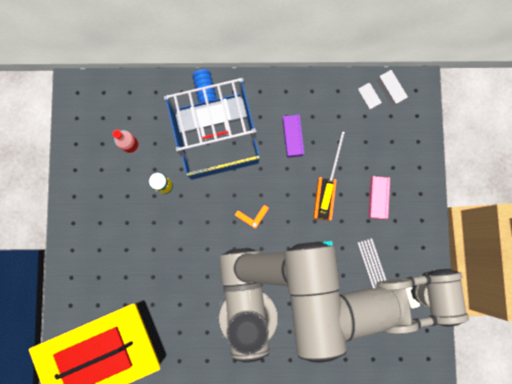

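View pics/wrist0.png

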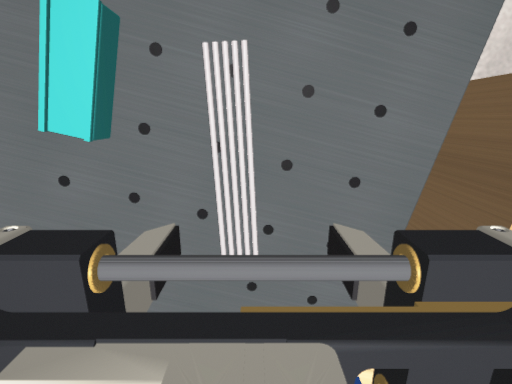

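Run:
```python
from h import *
t=cv2.imread('pics/top0.png'); s=cv2.imread('pics/scene0.png')
a=cv2.resize(t[120:230,280:400],None,fx=5,fy=5,interpolation=cv2.INTER_CUBIC)
b=cv2.resize(t[65:185,155:265],None,fx=5,fy=5,interpolation=cv2.INTER_CUBIC)
cv2.imwrite('pics/ta.png',a);cv2.imwrite('pics/tb.png',b)
cv2.imwrite('pics/sa.png',cv2.resize(s[170:290,130:230],None,fx=5,fy=5,interpolation=cv2.INTER_CUBIC))
cv2.imwrite('pics/sb.png',cv2.resize(s[180:320,240:390],None,fx=4,fy=4,interpolation=cv2.INTER_CUBIC))
```

```text
(no output)
```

View pics/ta.png

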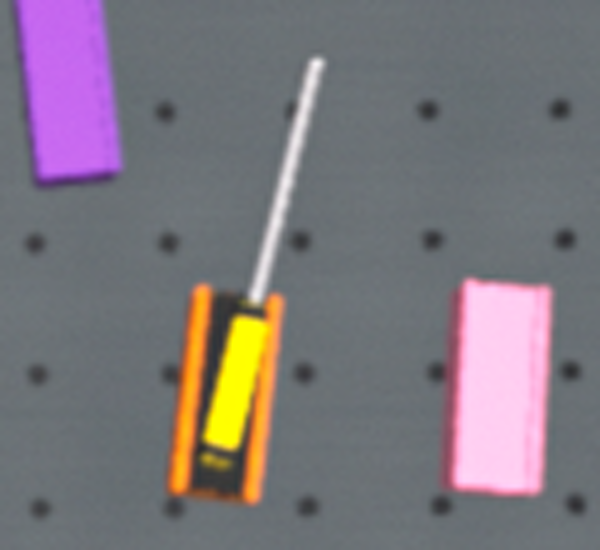

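View pics/tb.png

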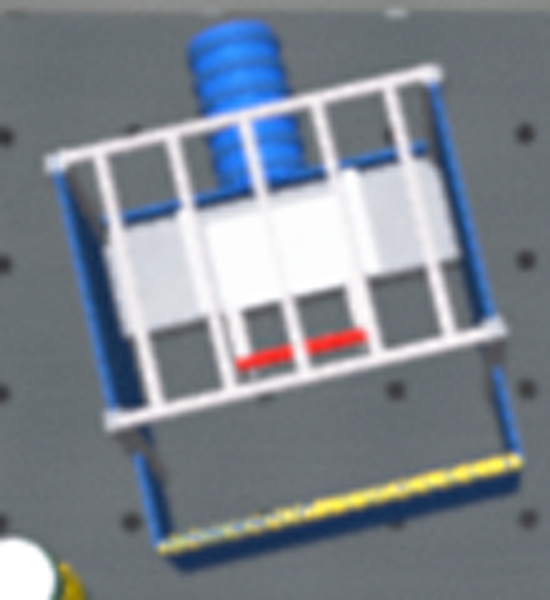

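View pics/sa.png

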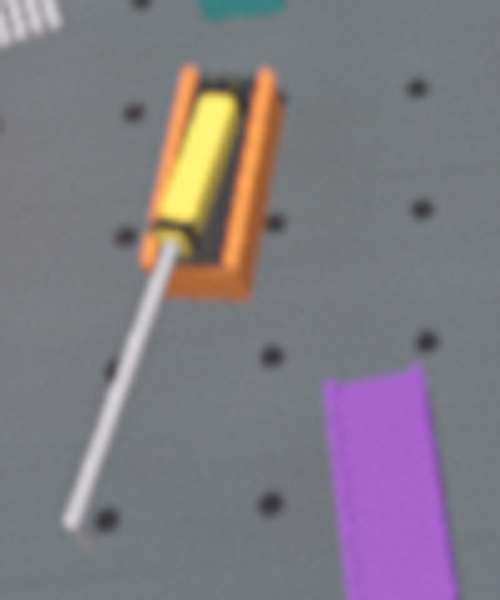

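View pics/sb.png

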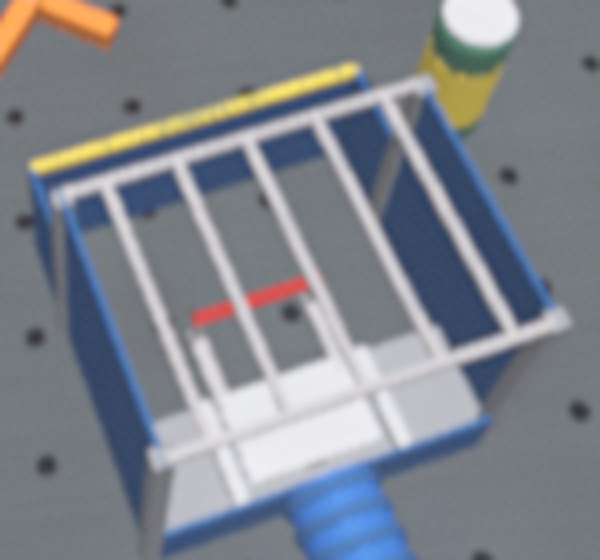

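```bash
cat > m.py <<'E'
from h import *
def load(tag): return dict(np.load(f'pics/{tag}.npz'))
def sub(d,c0,c1,r0,r1,f):
    hsv=cv2.cvtColor(d['frame'],cv2.COLOR_RGB2HSV).astype(int); m=f(hsv); M=np.zeros_like(m); M[r0:r1,c0:c1]=m[r0:r1,c0:c1]
    v,u=np.nonzero(M); return u,v
yel=lambda h:(h[...,0]>22)&(h[...,0]<36)&(h[...,1]>120)&(h[...,2]>120)
org=lambda h:(h[...,0]>8)&(h[...,0]<=19)&(h[...,1]>150)&(h[...,2]>120)
red=lambda h:((h[...,0]<6)|(h[...,0]>172))&(h[...,1]>140)&(h[...,2]>90)
wht=lambda h:(h[...,1]<25)&(h[...,2]>150)
def axis(P):
    P=np.array(P)[:,:2]; c=P.mean(0); U,S,V=np.linalg.svd(P-c,full_matrices=False); a=V[0]; a=a*np.sign(a[0]); t=(P-c)@a
    return c,np.arctan2(a[1],a[0]),t.min(),t.max(), c+a*t.min(), c+a*t.max()
E
cat > run1.py <<'E'
from m import *
T=load('top0');S=load('scene0')
pr=lambda n,P:print(n,len(P),[np.round(x,4).tolist() for x in axis(P)])
def go(n,d,box,f,z):
    u,v=sub(d,*box,f); pr(n,[onz(d,a,b,z) for a,b in zip(u,v)])
go('handleT',T,(310,345,175,222),yel,.071); go('handleS',S,(155,185,180,225),yel,.071)
go('rodT',T,(328,350,128,180),wht,.058); go('rodS',S,(140,168,215,280),wht,.058)
go('sillT',T,(180,265,150,178),yel,.130); go('sillS',S,(244,335,190,226),yel,.130)
go('barT',T,(195,235,125,145),red,.075); go('barS',S,(280,325,245,270),red,.075)
go('restlipsT',T,(310,345,175,225),org,.051)
for x0,x1 in((310,325),(329,345)):
    go('lip',T,(x0,x1,185,215),org,.051)
go('magnetT',T,(230,272,200,232),org,.025)
print(onz(T,158,182,.15),onz(T,122,133,.2))
E
python3 run1.py
```

```text
handleT 218 [[0.4323, -0.2879], -0.2682, -0.0592, 0.0526, [0.3752, -0.2722], [0.483, -0.3018]]
handleS 254 [[0.4404, -0.2841], -0.2231, -0.0545, 0.0666, [0.3873, -0.2721], [0.5054, -0.2989]]
rodT 155 [[0.5859, -0.332], -0.2726, -0.0917, 0.094, [0.4975, -0.3073], [0.6764, -0.3573]]
rodS 220 [[0.5918, -0.332], -0.2711, -0.1009, 0.087, [0.4946, -0.3049], [0.6756, -0.3553]]
sillT 81 [[0.5506, 0.0375], -1.3233, -0.0812, 0.0709, [0.5307, 0.1162], [0.568, -0.0313]]
sillS 166 [[0.5445, 0.084], -1.3394, -0.1261, 0.1234, [0.5156, 0.2067], [0.5728, -0.0362]]
barT 55 [[0.6637, 0.1121], -1.3398, -0.047, 0.0431, [0.6529, 0.1579], [0.6735, 0.0702]]
barS 47 [[0.6684, 0.1108], -1.3369, -0.0392, 0.0433, [0.6593, 0.149], [0.6784, 0.0688]]
restlipsT 285 [[0.424, -0.2808], -0.1182, -0.0708, 0.0811, [0.3537, -0.2724], [0.5044, -0.2903]]
lip 116 [[0.4258, -0.2576], -0.1522, -0.0557, 0.0532, [0.3708, -0.2492], [0.4784, -0.2657]]
lip 89 [[0.417, -0.3096], -0.172, -0.0471, 0.0614, [0.3706, -0.3015], [0.4776, -0.3201]]
magnetT 101 [[0.366, -0.0203], -1.3509, -0.0611, 0.0633, [0.3527, 0.0393], [0.3798, -0.082]]
[0.48025244 0.30388436 0.15      ] [0.64147883 0.4177193  0.2       ]
```

Run:
```python
from m import *
T=load('top0');S=load('scene0')
f=lambda d,o,p,z,k=5:onz(d,o[0]+p[0]/k-.4,o[1]+p[1]/k-.4,z)
for a,b in (((203,288),(181,493)),((277,297),(253,500))):
    A,B=f(T,(280,120),a,.051),f(T,(280,120),b,.051); print(A,B,np.linalg.norm(A-B),np.arctan2(*(A-B)[[1,0]]))
for a,b in (((187,70),(150,265)),((265,70),(235,268))):
    A,B=f(S,(130,170),a,.051),f(S,(130,170),b,.051); print('S',A,B,np.linalg.norm(A-B),np.arctan2(*(B-A)[[1,0]]))
# enlarge
for n,d,box in(('zt',T,(305,350,170,225)),('zs',S,(148,192,175,235))):
    im=cv2.cvtColor(d['frame'],cv2.COLOR_RGB2BGR)[box[2]:box[3],box[0]:box[1]]; cv2.imwrite(f'pics/{n}.png',cv2.resize(im,None,fx=9,fy=9,interpolation=cv2.INTER_NEAREST))
```

```text
[ 0.50621544 -0.26983331  0.051     ] [ 0.35626995 -0.25034203  0.051     ] 0.1512070055007133 -0.1292642818049835
[ 0.49914623 -0.3238844   0.051     ] [ 0.35077467 -0.30247502  0.051     ] 0.149908237968901 -0.14330654136490284
S [ 0.35266517 -0.3010044   0.051     ] [ 0.50255718 -0.31865365  0.051     ] 0.15092750001348132 -0.11720677229587168
S [ 0.35850279 -0.24787518  0.051     ] [ 0.51052492 -0.26462656  0.051     ] 0.15294227199223892 -0.10974766403692521
```

View pics/zt.png

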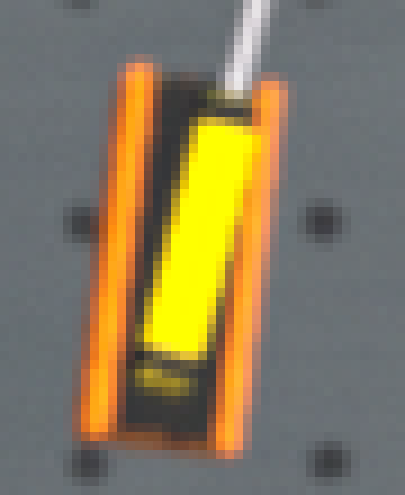

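View pics/zs.png

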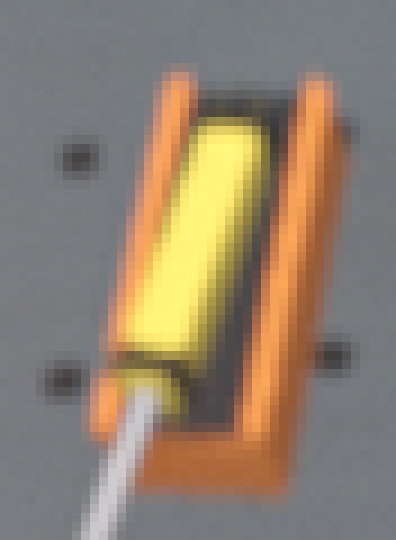

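```bash
cat > g.py <<'E'
from h import *
from scipy.spatial.transform import Rotation as Ro
def to(p,yaw_hook,verbose=1):
    s=sensors.observe(); R=Ro.from_euler('xyz',s['tool_rot']).as_matrix(); d=R.T@(np.array(p)-s['tool_pos'])
    cur=np.arctan2(-R[1,0],-R[0,0]); dy=(yaw_hook-cur+np.pi)%(2*np.pi)-np.pi
    print('t',round(s['time'],2),'tcp',s['tool_pos'].round(4),'hookyaw',round(cur,4),'F',s['contact_force'].round(2),'op',round(s['opening'],4))
    print('shift mm',(d*1000).round(1),'twist deg',round(np.degrees(-dy),2), 'tilt check',R[:,1].round(4))
E
python3 - <<'E'
from g import *
to([.3975,-.2787,.2],-.272)
E
```

```text
t 0.15 tcp [ 0.1298 -0.5084  0.2512] hookyaw 0.2498 F [-0.19  0.37 -0.39] op 0.0917
shift mm [-316.2   51.4 -156.4] twist deg 29.89 tilt check [-1.0e-04  1.2e-03 -1.0e+00]
```

Call:
{"fn": "send_rows", "kwargs": {"motion": [[[-0.02,0.003,-0.01,2],[-0.065,0.011,-0.032,6],[-0.11,0.018,-0.055,11],[-0.155,0.026,-0.077,15],[-0.2,0.033,-0.1,19],[-0.245,0.04,-0.122,23],[-0.285,0.047,-0.14,27],[-0.316,0.051,-0.1564,29.9]]], "gripper": 1}}

```text
time: 0.95
tool_pos: [0.3989, -0.2765, 0.1998]
tool_rot: [-1.573, -0.001, 2.868]
contact_force: [0.7, -0.6, 0.3]
opening: 0.0915
```

Call:
{"fn": "send_rows", "kwargs": {"motion": [[[0,0,0,0],[0,0,0,0]]]}}

```text
time: 1.15
tool_pos: [0.399, -0.2759, 0.1995]
tool_rot: [-1.573, -0.002, 2.871]
contact_force: [0.8, 0.6, 0.7]
opening: 0.0916
```

Run:
```python
from m import *
from g import to
to([.3975,-.2787,.1],-.272)
d=save('wrist','w1')
for n,p in (('origin top',[.436,-.2895,.071]),('neck',[.436+.06*.963,-.2895-.06*.2686,.058]),('corner',[.436+.245*.963,-.2895-.245*.2686,.058]),('grip',[.3975,-.2787,.071])): print(n,proj(d,p).round(1))
```

```text
t 1.15 tcp [ 0.399  -0.2759  0.1995] hookyaw -0.2703 F [0.83 0.57 0.66] op 0.0916
shift mm [ 0.5 99.5  3.3] twist deg 0.1 tilt check [-0.0014  0.0023 -1.    ]
origin top [[257.  153.3]]
neck [[257.2  86.6]]
corner [[ 258.5 -178.8]]
grip [[256.7 194.2]]
```

View pics/w1.png

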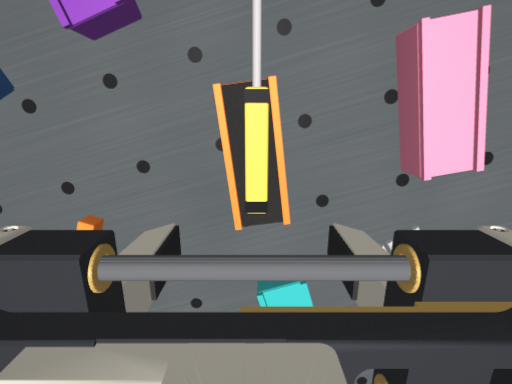

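The wrist view is the enlarged check. The orange rest holds the yellow hook, with the handle at (257,88–213) and the rod straight up. The pink one at (440,90), the purple one at (95,10) and the turquoise one at (285,295) are empty look-alikes. The handle lies about 8° askew in the channel, midway between the fingers.

Call:
{"fn": "send_rows", "kwargs": {"motion": [[[0,0.02,0.001,0],[0,0.05,0.003,0.1],[0,0.08,0.003,0.1],[0,0.1,0.003,0.1],[0,0.112,0.003,0.1],[0,0.117,0.003,0.1],[0,0.1195,0.003,0.1],[0,0.1195,0.003,0.1]]]}}

```text
time: 2.0
tool_pos: [0.3974, -0.2801, 0.0805]
tool_rot: [-1.572, -0.001, 2.867]
contact_force: [0.6, 0.2, 0.3]
opening: 0.0919
```

Run:
```python
from g import to
to([.3975,-.2787,.079],-.272)
```

```text
t 2.0 tcp [ 0.3974 -0.2801  0.0805] hookyaw -0.2746 F [0.61 0.18 0.28] op 0.0919
shift mm [ 0.3  1.5 -1.3] twist deg -0.15 tilt check [-7.0e-04  1.4e-03 -1.0e+00]
```

Close gently.

Call:
{"fn": "send_rows", "kwargs": {"motion": [[[0,0.001,-0.001,0],[0,0.001,-0.001,0],[0,0.001,-0.001,0],[0,0.001,-0.001,0],[0,0.001,-0.001,0],[0,0.001,-0.001,0],[0,0.001,-0.001,0],[0,0.001,-0.001,0]]], "gripper": 0, "grip_force": 8}}

```text
time: 2.8
tool_pos: [0.3977, -0.2791, 0.0795]
tool_rot: [-1.572, -0.001, 2.867]
contact_force: [-0.1, 1.1, 0.4]
opening: 0.0326
```

Call:
{"fn": "send_rows", "kwargs": {"motion": [[[0,0,0,0],[0,0,0,0],[0,0,0,0],[0,0,0,0]]]}}

```text
time: 3.2
tool_pos: [0.3977, -0.2789, 0.0795]
tool_rot: [-1.572, -0.001, 2.867]
contact_force: [1.3, 2.1, -0.3]
opening: 0.022
```

Call:
{"fn": "send_rows", "kwargs": {"motion": [[[0,-0.003,0,0],[0,-0.008,0,0],[0,-0.013,0,0],[0,-0.018,0,0],[0,-0.023,0,0],[0,-0.028,0,0],[0,-0.03,0,0],[0,-0.03,0,0]]]}}

```text
time: 4.0
tool_pos: [0.3978, -0.2791, 0.1099]
tool_rot: [-1.572, -0.001, 2.867]
contact_force: [-0.9, -0.6, -2.6]
opening: 0.0222
```

Run:
```python
from m import *
from g import to
to([.3975,-.2787,.079],-.272)
d=save('wrist','w2'); d=save('scene','s2')
im=cv2.imread('pics/s2.png')[150:290,110:240]; cv2.imwrite('pics/s2z.png',cv2.resize(im,None,fx=4,fy=4,interpolation=cv2.INTER_CUBIC))
```

```text
t 4.0 tcp [ 0.3978 -0.2791  0.1099] hookyaw -0.2745 F [-0.87 -0.64 -2.63] op 0.0222
shift mm [ 0.4 30.9 -0.3] twist deg -0.14 tilt check [-3.0e-04  1.2e-03 -1.0e+00]
```

View pics/w2.png

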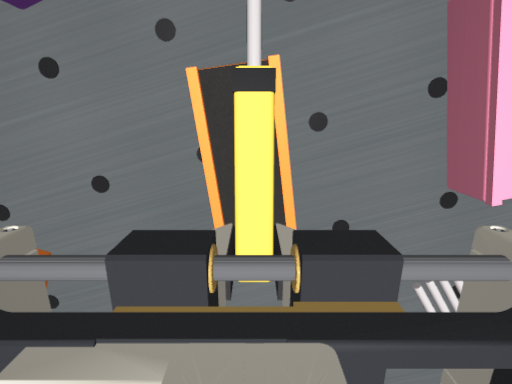

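View pics/s2z.png

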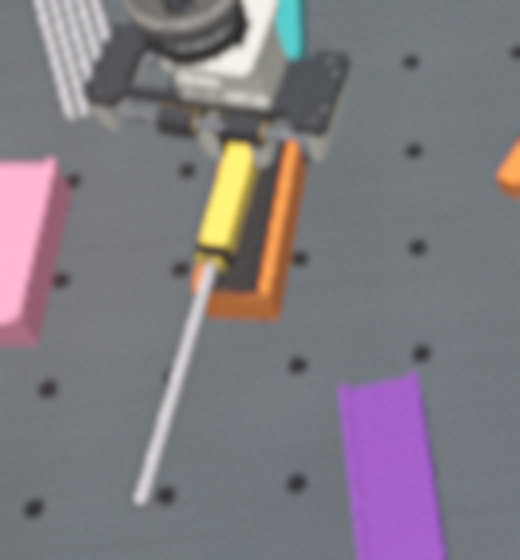

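```bash
cat > tilt.py <<'E'
from m import *
from g import *
def inplane(d,u,v,p,yaw):
    o,r=ray(d,u,v); n=np.array([-np.sin(yaw),np.cos(yaw),0]); t=n@(np.array(p)-o)/(n@r); P=o+t*r
    return np.array([(P-p)@[np.cos(yaw),np.sin(yaw),0],P[2]])
E
python3 - <<'E'
from tilt import *
d=load('s2'); p=np.array([.3978,-.2791,.11])
for u,v in ((145-.4,275-.4),(162.5,215.5)): print(inplane(d,u,v,p,-.2745))
d=load('wrist' and 'w2')
for u,v in ((254,66),(254.5,92),(254.5,1)): print(inplane(d,u,v,p,-.2745))
E
```

```text
[0.28206227 0.04493889]
[0.09596086 0.07230833]
[ 0.28341287 -1.05160447]
[0.02161739 0.85793281]
[-0.20402366  1.03208544]
```

Call:
{"fn": "send_rows", "kwargs": {"motion": [[[0,-0.004,0,0],[0,-0.009,0,0],[0,-0.014,0,0],[0,-0.019,0,0],[0,-0.024,0,0],[0,-0.029,0,0],[0,-0.034,0,0],[0,-0.038,0,0]]]}}

```text
time: 4.9
tool_pos: [0.3977, -0.2791, 0.148]
tool_rot: [-1.572, -0.001, 2.867]
contact_force: [0.3, 0.3, -1.1]
opening: 0.0215
```

Call:
{"fn": "send_rows", "kwargs": {"motion": [[[0,-0.004,0,0],[0,-0.009,0,0],[0,-0.014,0,0],[0,-0.019,0,0],[0,-0.024,0,0],[0,-0.029,0,0],[0,-0.034,0,0],[0,-0.038,0,0]]]}}

```text
time: 5.7
tool_pos: [0.3978, -0.2792, 0.1865]
tool_rot: [-1.572, -0.001, 2.867]
contact_force: [0.0, 0.3, -1.5]
opening: 0.0221
```

Run:
```python
from m import *
from g import to
to([.3975,-.2787,.079],-.272)
d=save('wrist','w3'); d=save('scene','s3')
im=cv2.imread('pics/s3.png')[150:290,110:240]; cv2.imwrite('pics/s3z.png',cv2.resize(im,None,fx=4,fy=4,interpolation=cv2.INTER_CUBIC))
```

```text
t 5.7 tcp [ 0.3978 -0.2792  0.1865] hookyaw -0.2745 F [ 0.04  0.33 -1.46] op 0.0221
shift mm [  0.4 107.5  -0.3] twist deg -0.14 tilt check [-3.0e-04  1.2e-03 -1.0e+00]
```

View pics/s3z.png

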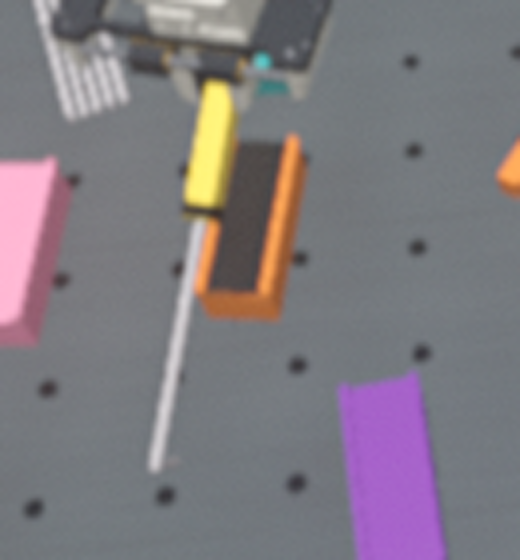

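View pics/w3.png

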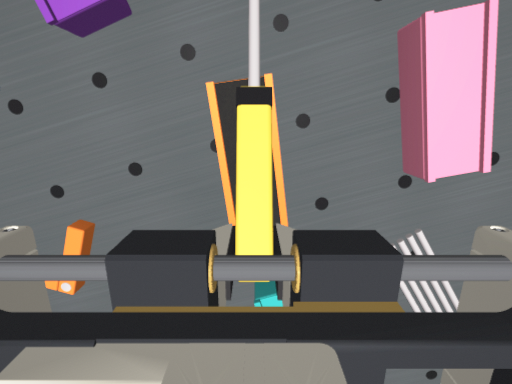

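Run:
```python
from tilt import *
d=load('s3'); p=np.array([.3978,-.2791,.11])
a=inplane(d,148.4,266.6,p,-.2745);b=inplane(d,159,203.6,p,-.2745);print(a,b,np.degrees(np.arctan2(*(b-a)[::-1]))-180)
```

```text
[0.25428304 0.0382792 ] [0.08720729 0.12977244] -28.705789231340617
```

Call:
{"fn": "send_rows", "kwargs": {"motion": [[[0,0,0,0],[0,0,0,0],[0,0,0,0],[0,-0.01,0,0],[0,-0.03,0,0],[0,-0.06,0,0],[0,-0.08,0,0],[0,-0.08,0,0]]], "grip_force": 50}}

```text
time: 6.6
tool_pos: [0.399, -0.2803, 0.2698]
tool_rot: [-1.568, 0.006, 2.867]
contact_force: [0.3, -0.4, -2.7]
opening: 0.0215
```

Run:
```python
from m import *
from g import to
to([.3975,-.2787,.079],-.272)
d=save('wrist','w4'); d=save('scene','s4')
im=cv2.imread('pics/s4.png')[130:270,110:240]; cv2.imwrite('pics/s4z.png',cv2.resize(im,None,fx=4,fy=4,interpolation=cv2.INTER_CUBIC))
T=load('top0');S=load('scene0')
# extractor geometry, endpoints by hand from the crops
f=lambda d,o,p,z,k:onz(d,o[0]+p[0]/k-.4,o[1]+p[1]/k-.4,z)
for n,A,B in (('sillT',f(T,(155,65),(160,548),.13,5),f(T,(155,65),(522,460),.13,5)),('sillS',f(S,(240,180),(358,70),.13,4),f(S,(240,180),(32,166),.13,4)),
 ('barT',f(T,(155,65),(236,365),.075,5),f(T,(155,65),(368,336),.075,5)),('barS',f(S,(240,180),(308,285),.075,4),f(S,(240,180),(193,320),.075,4)),
 ('guardfrontT',f(T,(155,65),(112,422),.22,5),f(T,(155,65),(500,328),.22,5)),('guardfrontS',f(S,(240,180),(428,85),.22,4),f(S,(240,180),(62,195),.22,4))):
    v=A-B; print(n,A.round(4),B.round(4),((A+B)/2).round(4),'len',np.linalg.norm(v).round(4),'extyaw',(np.arctan2(v[1],v[0])-np.pi/2).round(4))
```

```text
t 6.6 tcp [ 0.399  -0.2803  0.2698] hookyaw -0.2744 F [ 0.25 -0.39 -2.71] op 0.0215
shift mm [  2.9 190.8  -1.6] twist deg -0.14 tilt check [ 0.0048 -0.0038 -1.    ]
sillT [0.5095 0.2084 0.13  ] [ 0.57   -0.0452  0.13  ] [0.5398 0.0816 0.13  ] len 0.2606 extyaw 0.234
sillS [0.5145 0.2125 0.13  ] [ 0.5707 -0.0408  0.13  ] [0.5426 0.0859 0.13  ] len 0.2594 extyaw 0.2183
barT [0.6518 0.1616 0.075 ] [0.6726 0.0654 0.075 ] [0.6622 0.1135 0.075 ] len 0.0984 extyaw 0.2133
barS [0.6608 0.1527 0.075 ] [0.6791 0.065  0.075 ] [0.6699 0.1089 0.075 ] len 0.0896 extyaw 0.2054
guardfrontT [0.5812 0.2285 0.22  ] [ 0.643  -0.0299  0.22  ] [0.6121 0.0993 0.22  ] len 0.2656 extyaw 0.2349
guardfrontS [0.5867 0.2314 0.22  ] [ 0.6438 -0.0242  0.22  ] [0.6153 0.1036 0.22  ] len 0.2619 extyaw 0.22
```

View pics/s4z.png

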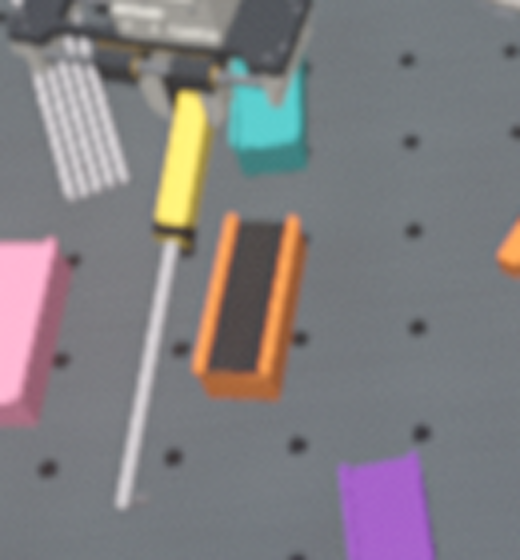

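Run:
```python
from tilt import *
d=load('s4'); p=np.array([.399,-.2803,.2698])
a=inplane(d,140.1,256,p,-.2744);b=inplane(d,152.9,189.6,p,-.2744);print(a,b,np.degrees(np.arctan2(*(b-a)[::-1]))-180,np.linalg.norm(a-b))
# model: hinge at tcp z -0.017, hook pt (-.04,.0175)
for th in np.radians([25,26,27,28,29]):
    q=lambda x,z:np.array([ (x+.04)*np.cos(th)-(z-.0175)*-np.sin(th)*-1, -(x+.04)*np.sin(th)+(z-.0175)*np.cos(th)])
    print(np.degrees(th).round(),'neck',(q(.06,.013)+[0,.2528]).round(4),'corner',(q(.249,.013)+[0,.2528]).round(4),'tip',(q(.245,-.031)+[0,.2528]).round(4))
```

```text
[0.25456156 0.12063669] [0.08335301 0.20227662] -25.493903258845364 0.1896772158409484
25.0 neck [0.0925 0.2065] corner [0.2638 0.1266] tip [0.2788 0.0884]
26.0 neck [0.0919 0.2049] corner [0.2617 0.1221] tip [0.2774 0.0843]
27.0 neck [0.0911 0.2034] corner [0.2595 0.1176] tip [0.276  0.0802]
28.0 neck [0.0904 0.2019] corner [0.2573 0.1131] tip [0.2744 0.0762]
29.0 neck [0.0896 0.2004] corner [0.2549 0.1088] tip [0.2728 0.0722]
```

```bash
cat > wp.py <<'E'
import sys; from g import *
for a in sys.argv[1:]:
    x,y,z,w=map(float,a.split(',')); to([x,y,z],w)
E
python3 wp.py .40,-.20,.356,.3 .37,-.13,.356,.75
```

```text
t 6.7 tcp [ 0.3978 -0.2792  0.2664] hookyaw -0.2745 F [-0.83  0.6  -2.65] op 0.0214
shift mm [ 19.3 -89.5 -76.9] twist deg -32.91 tilt check [ 3.e-04  6.e-04 -1.e+00]
t 6.7 tcp [ 0.3978 -0.2792  0.2664] hookyaw -0.2745 F [-0.83  0.6  -2.65] op 0.0214
shift mm [  67.2  -89.5 -136.2] twist deg -58.7 tilt check [ 3.e-04  6.e-04 -1.e+00]
```

Call:
{"fn": "send_rows", "kwargs": {"motion": [[[0,-0.03,0,0],[0,-0.065,-0.006,-3],[0.003,-0.0895,-0.02,-9],[0.007,-0.0895,-0.037,-16],[0.013,-0.0895,-0.055,-24],[0.018,-0.0895,-0.073,-31],[0.0193,-0.0895,-0.077,-33],[0.0193,-0.0895,-0.077,-33]]]}}

```text
time: 7.5
tool_pos: [0.3998, -0.1995, 0.355]
tool_rot: [-1.573, -0.001, -2.84]
contact_force: [0.3, 0.0, -2.2]
opening: 0.0218
```

```bash
python3 wp.py .37,-.13,.356,.75
```

```text
t 7.5 tcp [ 0.3998 -0.1995  0.355 ] hookyaw 0.3014 F [ 0.28  0.   -2.15] op 0.0218
shift mm [  7.8  -0.8 -75.3] twist deg -25.7 tilt check [-0.0013  0.0014 -1.    ]
```

Call:
{"fn": "send_rows", "kwargs": {"motion": [[[0.001,-0.001,-0.01,-3],[0.003,-0.001,-0.027,-9],[0.005,-0.001,-0.045,-15],[0.006,-0.001,-0.062,-21],[0.0078,-0.001,-0.0753,-25.7],[0.0078,-0.001,-0.0753,-25.7],[0.0078,-0.001,-0.0753,-25.7]]]}}

```text
time: 8.2
tool_pos: [0.3703, -0.1307, 0.3559]
tool_rot: [-1.572, -0.0, -2.395]
contact_force: [0.1, 0.5, -2.8]
opening: 0.0214
```

Run:
```python
from m import *
from g import to
d=save('top','t5'); d=save('scene','s5'); d=save('wrist','w5')
to([.3885,-.0587,.3],.6)
im=cv2.imread('pics/s5.png')[110:290,190:400]; cv2.imwrite('pics/s5z.png',cv2.resize(im,None,fx=3.5,fy=3.3,interpolation=cv2.INTER_CUBIC))
```

```text
t 8.35 tcp [ 0.3703 -0.1307  0.3559] hookyaw 0.7474 F [ 0.27  0.08 -2.  ] op 0.0215
shift mm [-62.3  56.  -40.4] twist deg 8.45 tilt check [-0.0016  0.0014 -1.    ]
```

View pics/s5z.png

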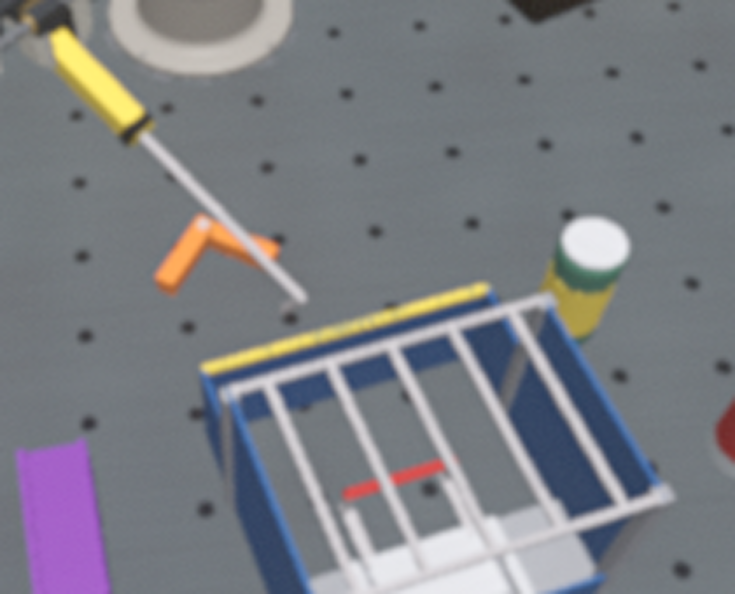

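View pics/w5.png

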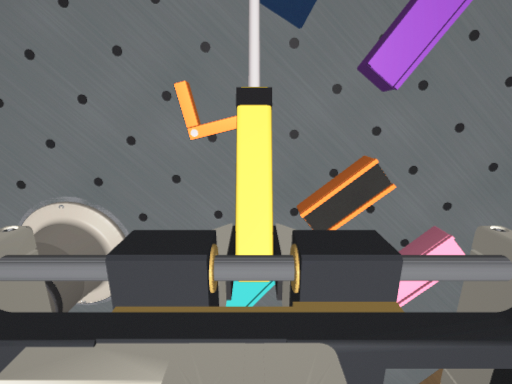

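View pics/t5.png

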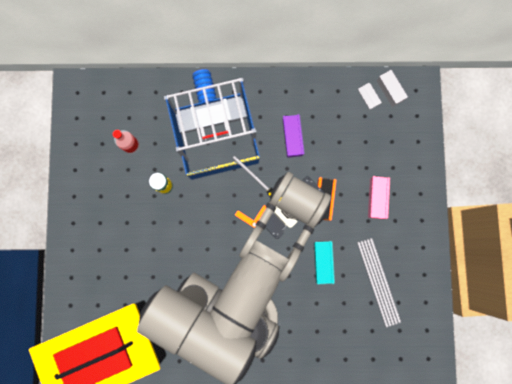

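```bash
cat >> tilt.py <<'E'
def tri(d1,p1,d2,p2):
    o1,r1=ray(d1,*p1);o2,r2=ray(d2,*p2); A=np.c_[r1,-r2]; t=np.linalg.lstsq(A,o2-o1,rcond=None)[0]
    a,b=o1+t[0]*r1,o2+t[1]*r2; return (a+b)/2,np.linalg.norm(a-b)
E
python3 - <<'E'
from tilt import *
S=load('s5');T=load('t5'); im=T['frame'][145:205,220:290]; cv2.imwrite('pics/t5z.png',cv2.resize(im[...,::-1],None,fx=8,fy=8,interpolation=cv2.INTER_CUBIC))
print(tri(S,(276.3,200),T,(236,158)))
p=np.array([.3703,-.1307,.3559])
a=inplane(S,276.3,200,p,.7474);b=inplane(S,190+143/3.5-.4,110+135/3.3-.4,p,.7474);print(a,b,np.linalg.norm(a-b),np.degrees(np.arctan2(b[1]-a[1],a[0]-b[0])))
E
```

```text
(array([0.55289243, 0.03840576, 0.20371636]), np.float64(0.010567086639764278))
[0.25539295 0.2107673 ] [0.08823458 0.29218844] 0.18593364727803033 25.970240228698405
```

View pics/t5z.png

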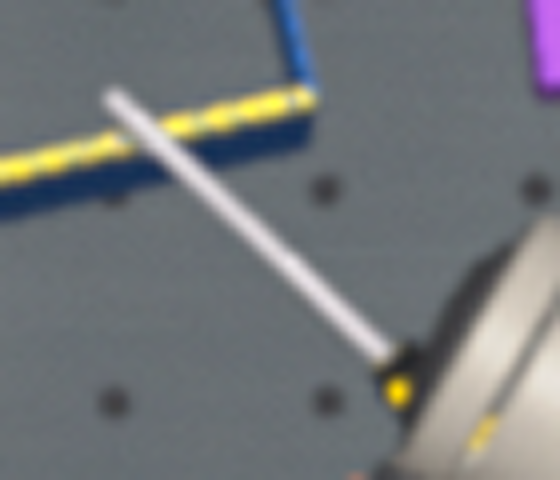

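Call:
{"fn": "send_rows", "kwargs": {"motion": [[[-0.012,0.003,-0.008,1.5],[-0.03,0.008,-0.02,4],[-0.048,0.014,-0.032,7],[-0.0623,0.02,-0.0404,8.45],[-0.0623,0.035,-0.0404,8.45],[-0.0623,0.05,-0.0404,8.45],[-0.0623,0.061,-0.0404,8.45],[-0.0623,0.061,-0.0404,8.45]]]}}

```text
time: 9.15
tool_pos: [0.388, -0.0588, 0.2936]
tool_rot: [-1.576, -0.003, -2.543]
contact_force: [0.5, 0.5, -2.2]
opening: 0.0221
```

```bash
python3 wp.py .4056,.0117,.279,.4 .4595,.065,.279,.228;python3 - <<'E'
from m import *
d=save('scene','s6')
im=cv2.imread('pics/s6.png')[110:290,190:400]; cv2.imwrite('pics/s6z.png',cv2.resize(im,None,fx=3.5,fy=3.3,interpolation=cv2.INTER_CUBIC))
E
```

```text
t 9.15 tcp [ 0.388  -0.0588  0.2936] hookyaw 0.5985 F [ 0.47  0.47 -2.17] op 0.0221
shift mm [-54.3  14.7 -48.3] twist deg 11.37 tilt check [-0.0049  0.0024 -1.    ]
t 9.15 tcp [ 0.388  -0.0588  0.2936] hookyaw 0.5985 F [ 0.47  0.47 -2.17] op 0.0221
shift mm [-128.9   14.5  -61.9] twist deg 21.23 tilt check [-0.0049  0.0024 -1.    ]
```

View pics/s6z.png

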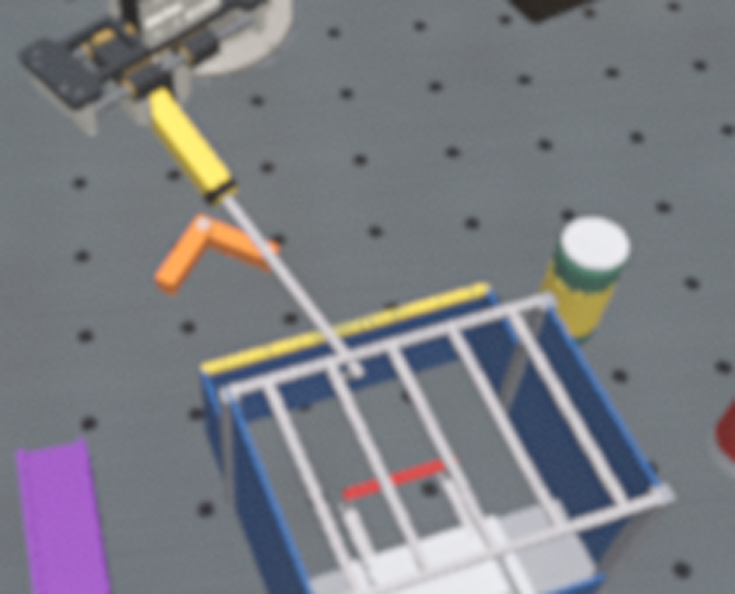

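Call:
{"fn": "send_rows", "kwargs": {"motion": [[[-0.012,0.004,-0.011,2.5],[-0.034,0.01,-0.03,7],[-0.054,0.0147,-0.048,11.4],[-0.078,0.0147,-0.053,14.5],[-0.102,0.0147,-0.057,17.5],[-0.12,0.0147,-0.061,20.2],[-0.129,0.0147,-0.062,21.2],[-0.129,0.0147,-0.062,21.2]]]}}

```text
time: 10.0
tool_pos: [0.4611, 0.0654, 0.2803]
tool_rot: [-1.573, -0.002, -2.913]
contact_force: [-0.7, 0.2, -2.7]
opening: 0.0216
```

```bash
python3 wp.py .4595,.065,.243,.228;python3 - <<'E'
from m import *
d=save('scene','s7')
im=cv2.imread('pics/s7.png')[170:290,240:390]; cv2.imwrite('pics/s7z.png',cv2.resize(im,None,fx=5,fy=5,interpolation=cv2.INTER_CUBIC))
d=save('top','t7')
im=cv2.imread('pics/t7.png')[70:190,160:280]; cv2.imwrite('pics/t7z.png',cv2.resize(im,None,fx=5,fy=5,interpolation=cv2.INTER_CUBIC))
E
```

```text
t 10.0 tcp [0.4611 0.0654 0.2803] hookyaw 0.2289 F [-0.66  0.19 -2.74] op 0.0216
shift mm [ 1.6 37.3  0.1] twist deg 0.05 tilt check [-0.0022  0.002  -1.    ]
```

View pics/s7z.png

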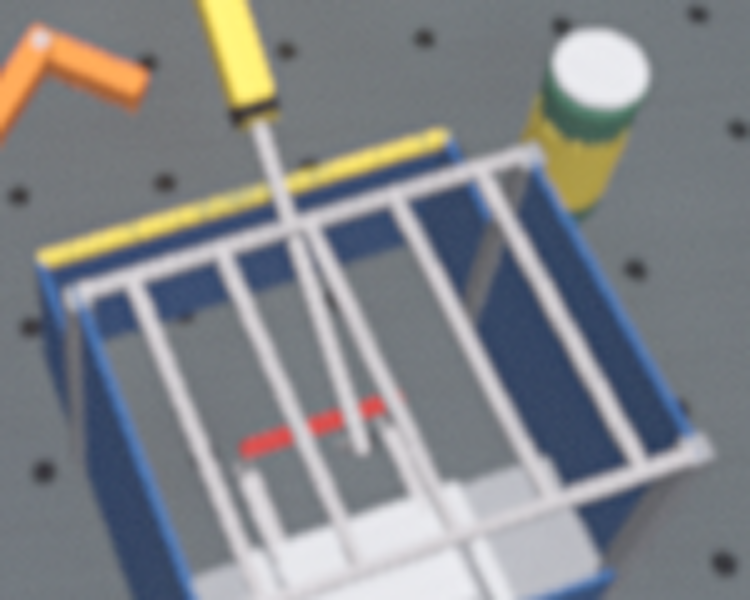

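View pics/t7z.png

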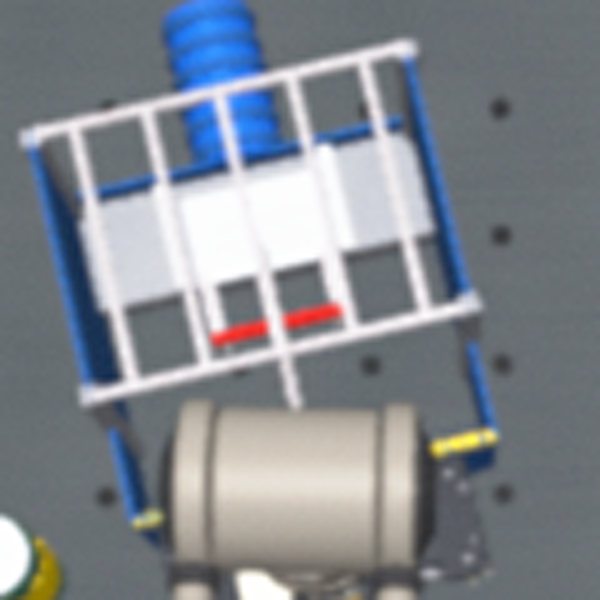

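Run:
```python
from tilt import *
S=load('s7'); p=np.array([.4611,.0654,.28])
for q in ((360,448),(262,128)): print(inplane(S,240+q[0]/5-.4,170+q[1]/5-.4,p,.229))
print(p[:2]+.2545*np.array([.974,.227]))
f=lambda x,y:onz(S,240+x/5-.4,170+y/5-.4,.075)
print('bar ends',f(241,449),f(392,403)); A,B=f(241,449),f(392,403); m=(A+B)/2; print(m, (m-p)[:2]@[.974,.227])
```

```text
[0.25312681 0.13087782]
[0.09416906 0.22044609]
[0.708983  0.1231715]
bar ends [0.67844848 0.06493595 0.075     ] [0.65919799 0.15718944 0.075     ]
[0.66882324 0.1110627  0.075     ] 0.212687865916461
```

Call:
{"fn": "send_rows", "kwargs": {"motion": [[[-0.003,0.005,0,0],[-0.003,0.012,0,0],[-0.003,0.019,0,0],[-0.003,0.026,0,0],[-0.003,0.032,0,0],[-0.003,0.037,0,0],[-0.003,0.037,0,0],[-0.003,0.037,0,0]]]}}

```text
time: 10.9
tool_pos: [0.4629, 0.0654, 0.2431]
tool_rot: [-1.573, -0.003, -2.913]
contact_force: [0.3, -0.1, -1.7]
opening: 0.0214
```

```bash
python3 wp.py .4595,.065,.243,.228;python3 - <<'E'
from m import *
d=save('scene','s8')
im=cv2.imread('pics/s8.png')[170:290,240:390]; cv2.imwrite('pics/s8z.png',cv2.resize(im,None,fx=5,fy=5,interpolation=cv2.INTER_CUBIC))
E
```

```text
t 10.9 tcp [0.4629 0.0654 0.2431] hookyaw 0.229 F [ 0.28 -0.11 -1.75] op 0.0214
shift mm [ 3.5  0.1 -0.3] twist deg 0.06 tilt check [-0.0031  0.0016 -1.    ]
```

View pics/s8z.png

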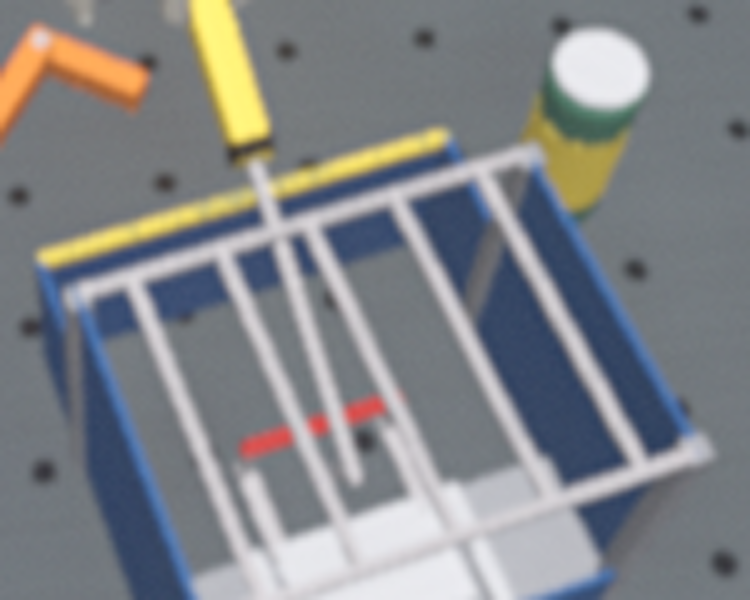

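Call:
{"fn": "send_rows", "kwargs": {"motion": [[[0.005,0,0,0],[0.01,0,0,0],[0.015,0,0,0],[0.02,0,0,0],[0.025,0,0,0],[0.03,0,0,0],[0.035,0,0,0],[0.04,0,0,0]]]}}

```text
time: 11.75
tool_pos: [0.4239, 0.0563, 0.2434]
tool_rot: [-1.573, -0.002, -2.913]
contact_force: [2.3, 0.6, -3.6]
opening: 0.0217
```

```bash
python3 wp.py .4595,.065,.243,.228;python3 - <<'E'
from m import *
d=save('scene','s9')
im=cv2.imread('pics/s9.png')[170:290,240:390]; cv2.imwrite('pics/s9z.png',cv2.resize(im,None,fx=5,fy=5,interpolation=cv2.INTER_CUBIC))
E
```

```text
t 11.75 tcp [0.4239 0.0563 0.2434] hookyaw 0.229 F [ 2.33  0.64 -3.59] op 0.0217
shift mm [-36.6   0.4  -0.4] twist deg 0.06 tilt check [-0.0021  0.0017 -1.    ]
```

View pics/s9z.png

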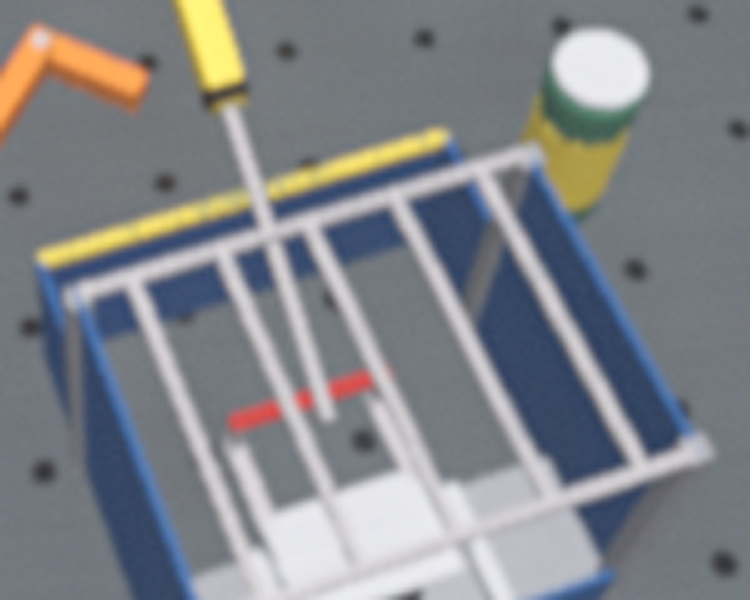

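Call:
{"fn": "send_rows", "kwargs": {"motion": [[[0.004,0,0,0],[0.008,0,0,0],[0.012,0,0,0],[0.016,0,0,0],[0.02,0,0,0],[0.023,0,0,0],[0.025,0,0,0]]]}}

```text
time: 12.5
tool_pos: [0.3985, 0.0505, 0.2435]
tool_rot: [-1.573, -0.003, -2.913]
contact_force: [2.7, -0.3, -4.0]
opening: 0.0215
```

```bash
python3 wp.py .4595,.065,.243,.228;python3 - <<'E'
from m import *
d=save('scene','s10')
im=cv2.imread('pics/s10.png')[170:290,240:390]; cv2.imwrite('pics/s10z.png',cv2.resize(im,None,fx=5,fy=5,interpolation=cv2.INTER_CUBIC))
for t in('s8','s9','s10'):
    D=load(t); u,v=sub(D,280,325,235,275,red); print(t,[np.round(x,4).tolist() for x in axis([onz(D,a,b,.075) for a,b in zip(u,v)])])
E
```

```text
t 12.5 tcp [0.3985 0.0505 0.2435] hookyaw 0.229 F [ 2.7  -0.26 -3.97] op 0.0215
shift mm [-62.7   0.3  -0.3] twist deg 0.06 tilt check [-0.0032  0.0016 -1.    ]
s8 [[0.6694, 0.1066], -1.3371, -0.0435, 0.0389, [0.6593, 0.149], [0.6784, 0.0688]]
s9 [[0.6523, 0.1034], -1.3407, -0.0424, 0.0394, [0.6426, 0.1447], [0.6613, 0.065]]
s10 [[0.6269, 0.0955], -1.3482, -0.0436, 0.0394, [0.6173, 0.138], [0.6356, 0.0571]]
```

View pics/s10z.png

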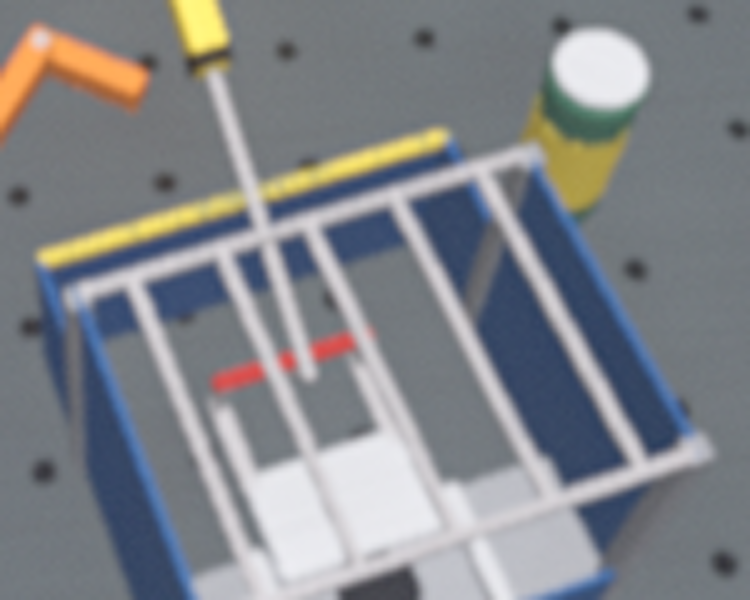

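Call:
{"fn": "send_rows", "kwargs": {"motion": [[[0.0015,0,0,0],[0.003,0,0,0],[0.0045,0,0,0],[0.0055,0,0,0]]]}}

```text
time: 12.95
tool_pos: [0.3928, 0.0492, 0.2435]
tool_rot: [-1.573, -0.003, -2.913]
contact_force: [2.7, 1.5, -3.3]
opening: 0.0215
```

Call:
{"fn": "send_rows", "kwargs": {"motion": [[[0.001,0,0,0],[0.002,0,0,0],[0.003,0,0,0]]]}}

```text
time: 13.25
tool_pos: [0.3901, 0.0485, 0.2435]
tool_rot: [-1.573, -0.002, -2.913]
contact_force: [5.2, 0.3, -5.9]
opening: 0.0218
```

Call:
{"fn": "send_rows", "kwargs": {"motion": [[[0.001,0,0,0],[0.002,0,0,0],[0.003,0,0,0],[0.003,0,0,0]]]}}

```text
time: 13.65
tool_pos: [0.3896, 0.0482, 0.2437]
tool_rot: [-1.573, 0.004, -2.913]
contact_force: [14.0, 4.0, -12.5]
opening: 0.0218
```

```bash
python3 wp.py .4595,.065,.243,.228;python3 - <<'E'
from m import *
d=save('scene','s11')
im=cv2.imread('pics/s11.png')[170:290,240:390]; cv2.imwrite('pics/s11z.png',cv2.resize(im,None,fx=5,fy=5,interpolation=cv2.INTER_CUBIC))
for t in('s8','s9','s10','s11'):
    D=load(t); u,v=sub(D,280,325,235,275,red); print(t,[np.round(x,4).tolist() for x in axis([onz(D,a,b,.075) for a,b in zip(u,v)])])
E
```

```text
t 13.65 tcp [0.3896 0.0482 0.2437] hookyaw 0.2286 F [ 13.99   3.96 -12.48] op 0.0218
shift mm [-71.9   0.9  -0.5] twist deg 0.04 tilt check [ 0.0033  0.0027 -1.    ]
s8 [[0.6694, 0.1066], -1.3371, -0.0435, 0.0389, [0.6593, 0.149], [0.6784, 0.0688]]
s9 [[0.6523, 0.1034], -1.3407, -0.0424, 0.0394, [0.6426, 0.1447], [0.6613, 0.065]]
s10 [[0.6269, 0.0955], -1.3482, -0.0436, 0.0394, [0.6173, 0.138], [0.6356, 0.0571]]
s11 [[0.6187, 0.0942], -1.3333, -0.0442, 0.0404, [0.6083, 0.1371], [0.6282, 0.0549]]
```

View pics/s11z.png

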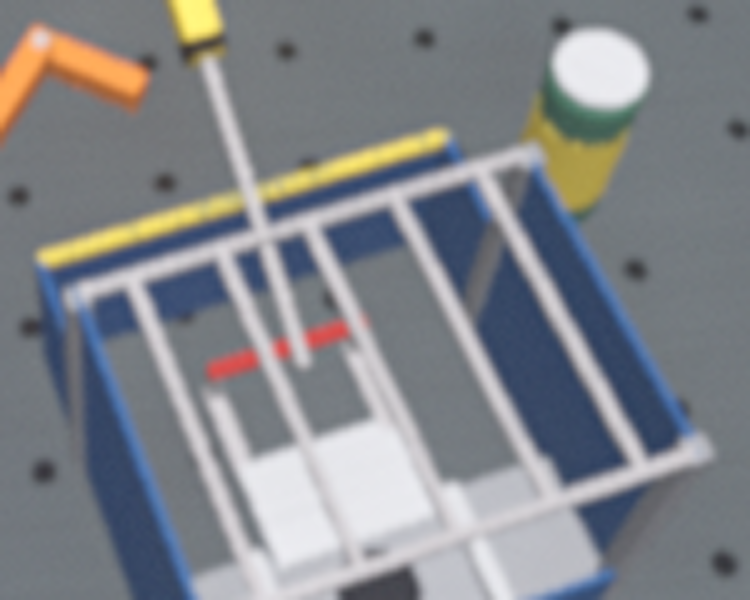

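Call:
{"fn": "send_rows", "kwargs": {"motion": [[[-0.005,0,0,0],[-0.01,0,0,0],[-0.016,0,0,0],[-0.02,0,0,0],[-0.02,0,0,0]]]}}

```text
time: 14.2
tool_pos: [0.4094, 0.0528, 0.2436]
tool_rot: [-1.573, 0.003, -2.913]
contact_force: [-0.4, 0.2, -2.3]
opening: 0.0215
```

```bash
python3 wp.py .4595,.065,.243,.228;python3 - <<'E'
from tilt import *
d=save('scene','s12')
im=cv2.imread('pics/s12.png')[150:270,240:390]; cv2.imwrite('pics/s12z.png',cv2.resize(im,None,fx=5,fy=5,interpolation=cv2.INTER_CUBIC))
D=load('s12'); u,v=sub(D,270,325,235,275,red); print([np.round(x,4).tolist() for x in axis([onz(D,a,b,.075) for a,b in zip(u,v)])])
E
```

```text
t 14.2 tcp [0.4094 0.0528 0.2436] hookyaw 0.2288 F [-0.43  0.22 -2.31] op 0.0215
shift mm [-51.6   0.8  -0.5] twist deg 0.05 tilt check [ 0.0027  0.0027 -1.    ]
[[0.6194, 0.0916], -1.3348, -0.0469, 0.0377, [0.6084, 0.1372], [0.6282, 0.0549]]
```

View pics/s12z.png

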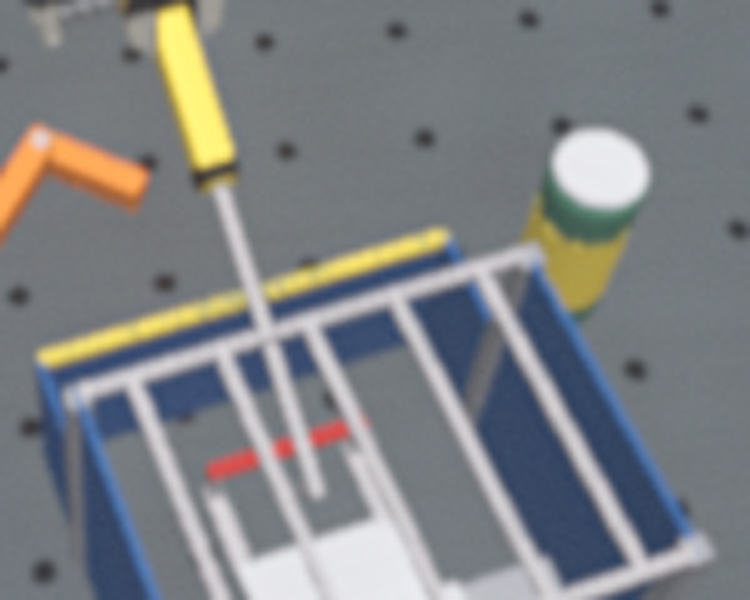

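Call:
{"fn": "send_rows", "kwargs": {"motion": [[[0,-0.006,0,0],[0,-0.016,0,0],[0,-0.027,0,0],[0,-0.036,0,0],[0,-0.042,0,0],[0,-0.042,0,0]]]}}

```text
time: 14.85
tool_pos: [0.4094, 0.0526, 0.2867]
tool_rot: [-1.572, 0.005, -2.913]
contact_force: [0.1, 0.3, -2.7]
opening: 0.0215
```

```bash
python3 wp.py .390,-.0588,.288,.6
python3 - <<'E'
from tilt import *
d=save('scene','s13')
im=cv2.imread('pics/s13.png')[150:270,240:390]; cv2.imwrite('pics/s13z.png',cv2.resize(im,None,fx=5,fy=5,interpolation=cv2.INTER_CUBIC))
E
```

```text
t 14.85 tcp [0.4094 0.0526 0.2867] hookyaw 0.2288 F [ 0.12  0.31 -2.66] op 0.0215
shift mm [ 44.1  -1.7 104.1] twist deg -21.27 tilt check [ 0.0046  0.0025 -1.    ]
```

View pics/s13z.png

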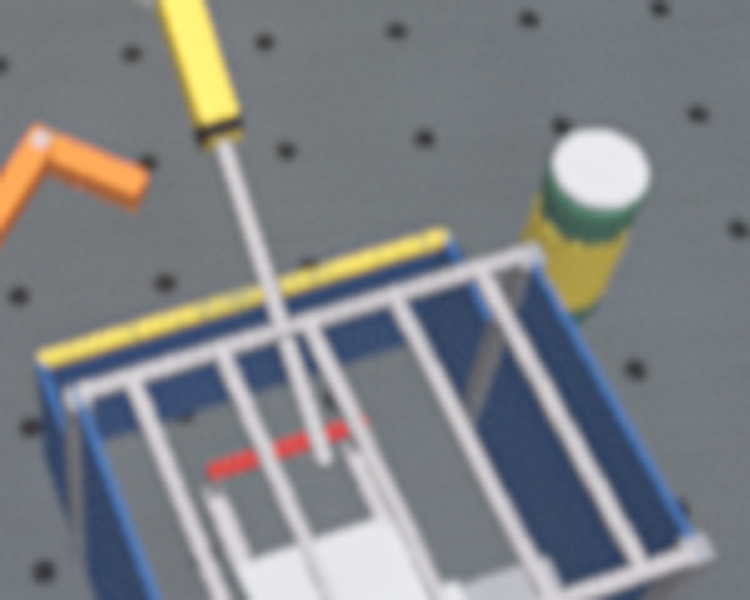

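Run:
```python
from tilt import *
D=load('s13'); p=np.array([.4094,.0526,.2867])
a=inplane(D,240+323/5-.4,150+460/5-.4,p,.2288);b=inplane(D,240+225/5-.4,150+143/5-.4,p,.2288);print(a,b,np.linalg.norm(a-b),np.degrees(np.arctan2(b[1]-a[1],a[0]-b[0])))
```

```text
[0.25465204 0.13947417] [0.09215835 0.22839572] 0.18523293846066963 28.688836599539975
```

Call:
{"fn": "send_rows", "kwargs": {"motion": [[[0.005,-0.002,0.013,-2.7],[0.012,-0.003,0.032,-6.6],[0.02,-0.005,0.052,-10.6],[0.03,-0.005,0.072,-14.8],[0.038,-0.005,0.09,-18.5],[0.044,-0.005,0.104,-21.3],[0.044,-0.005,0.104,-21.3]]]}}

```text
time: 15.6
tool_pos: [0.3894, -0.0598, 0.2902]
tool_rot: [-1.571, 0.003, -2.543]
contact_force: [-0.5, 0.0, -1.8]
opening: 0.0216
```

Call:
{"fn": "send_rows", "kwargs": {"motion": [[[0,-0.01,0,0],[0,-0.03,0,0],[0,-0.05,0,0],[0,-0.062,0,0],[0,-0.066,0,0]]]}}

```text
time: 16.1
tool_pos: [0.3898, -0.0594, 0.3579]
tool_rot: [-1.569, 0.005, -2.543]
contact_force: [0.8, 0.1, -2.3]
opening: 0.0215
```

```bash
python3 wp.py .37,-.13,.357,.75 .40,-.20,.36,.3
python3 - <<'E'
from tilt import *
d=save('scene','s14')
im=cv2.imread('pics/s14.png')[130:280,200:390]; cv2.imwrite('pics/s14z.png',cv2.resize(im,None,fx=4,fy=4,interpolation=cv2.INTER_CUBIC))
E
```

```text
t 16.1 tcp [ 0.3898 -0.0594  0.3579] hookyaw 0.599 F [ 0.78  0.1  -2.31] op 0.0215
shift mm [56.1  0.7 47.2] twist deg -8.65 tilt check [ 0.0051  0.0017 -1.    ]
t 16.1 tcp [ 0.3898 -0.0594  0.3579] hookyaw 0.599 F [ 0.78  0.1  -2.31] op 0.0215
shift mm [ 70.8  -2.3 121.9] twist deg 17.13 tilt check [ 0.0051  0.0017 -1.    ]
```

View pics/s14z.png

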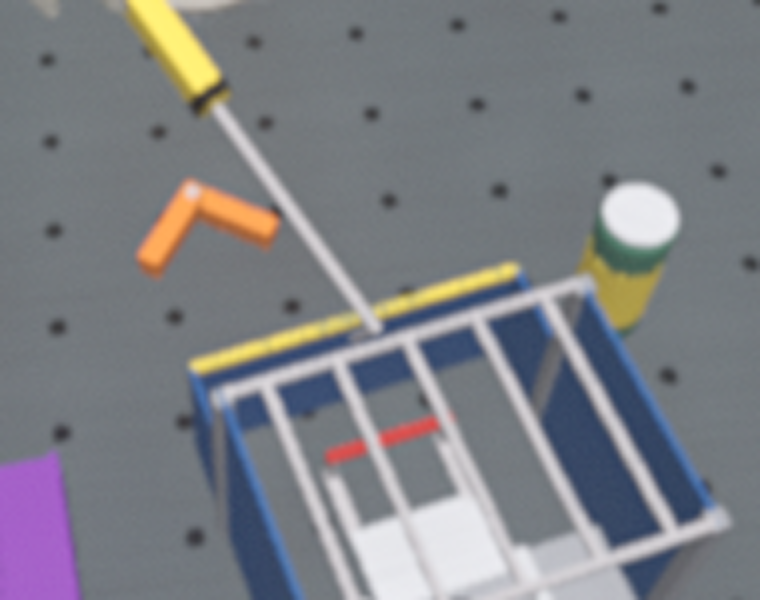

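Call:
{"fn": "send_rows", "kwargs": {"motion": [[[0.01,0,0.008,-1.5],[0.028,0,0.023,-4.5],[0.045,0,0.038,-7],[0.056,0,0.047,-8.6],[0.057,-0.001,0.065,-5],[0.06,-0.001,0.085,1],[0.064,-0.002,0.105,8],[0.0708,-0.002,0.122,15]]]}}

```text
time: 16.95
tool_pos: [0.4004, -0.2004, 0.3587]
tool_rot: [-1.572, 0.004, -2.809]
contact_force: [0.2, 0.5, -1.9]
opening: 0.0217
```

```bash
python3 wp.py .398,-.279,.36,-.274
```

```text
t 16.95 tcp [ 0.4004 -0.2004  0.3587] hookyaw 0.3323 F [ 0.17  0.48 -1.92] op 0.0217
shift mm [27.9 -1.5 73.5] twist deg 34.74 tilt check [ 0.0038  0.0027 -1.    ]
```

```bash
python3 wp.py .3928,-.278,.3,-.2
```

```text
t 16.95 tcp [ 0.4004 -0.2004  0.3587] hookyaw 0.3323 F [ 0.17  0.48 -1.92] op 0.0217
shift mm [32.8 58.5 70.9] twist deg 30.5 tilt check [ 0.0038  0.0027 -1.    ]
```

Call:
{"fn": "send_rows", "kwargs": {"motion": [[[0.005,0,0.01,4],[0.012,0.005,0.025,10],[0.018,0.015,0.04,17],[0.025,0.03,0.055,24],[0.031,0.045,0.067,29],[0.0328,0.058,0.071,30.5],[0.0328,0.058,0.071,30.5]]]}}

```text
time: 17.65
tool_pos: [0.392, -0.2776, 0.298]
tool_rot: [-1.577, -0.001, 2.94]
contact_force: [0.6, 0.1, -1.5]
opening: 0.0214
```

```bash
python3 wp.py .3928,-.278,.192,-.2
python3 - <<'E'
from tilt import *
d=save('scene','s15')
im=cv2.imread('pics/s15.png')[110:280,90:260]; cv2.imwrite('pics/s15z.png',cv2.resize(im,None,fx=3.5,fy=3.5,interpolation=cv2.INTER_CUBIC))
d=save('wrist','w15')
E
```

```text
t 17.65 tcp [ 0.392  -0.2776  0.298 ] hookyaw -0.2011 F [ 0.64  0.12 -1.48] op 0.0214
shift mm [ -1. 106.   1.] twist deg -0.06 tilt check [-2.0e-04  6.6e-03 -1.0e+00]
```

View pics/s15z.png

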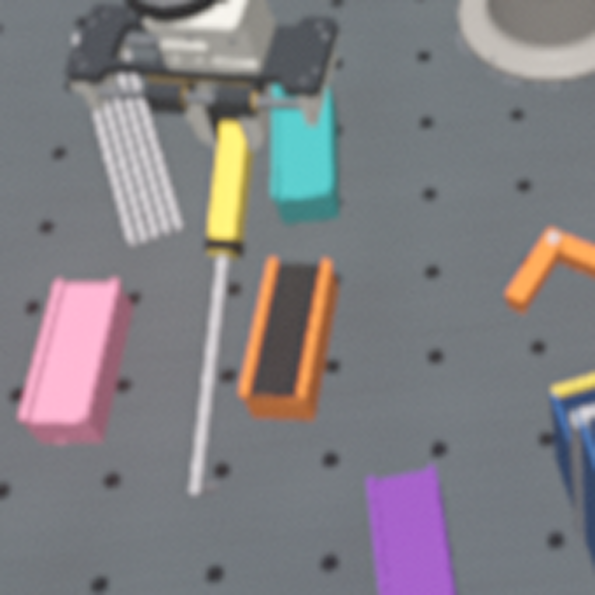

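View pics/w15.png

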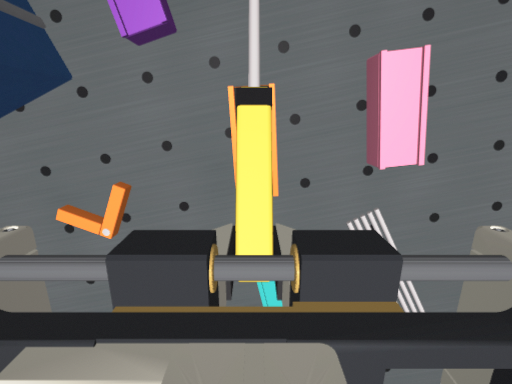

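Call:
{"fn": "send_rows", "kwargs": {"motion": [[[-0.001,0.015,0.001,0],[-0.001,0.04,0.001,0],[-0.001,0.065,0.001,0],[-0.001,0.085,0.001,0],[-0.001,0.097,0.001,0],[-0.001,0.103,0.001,0],[-0.001,0.105,0.001,0]]]}}

```text
time: 18.45
tool_pos: [0.3943, -0.2782, 0.1955]
tool_rot: [-1.575, 0.002, 2.943]
contact_force: [0.1, 0.5, -1.9]
opening: 0.0217
```

Call:
{"fn": "send_rows", "kwargs": {"motion": [[[0,0.001,0,0],[0,0.002,0,0],[0,0.003,0,0],[0,0.004,0,0],[0,0.005,0,0],[0,0.005,0,0]]], "grip_force": 8}}

```text
time: 19.05
tool_pos: [0.3944, -0.2782, 0.1905]
tool_rot: [-1.575, 0.003, 2.943]
contact_force: [-0.0, 0.2, -0.7]
opening: 0.0222
```

```bash
python3 wp.py .3928,-.278,.186,-.2
```

```text
t 19.05 tcp [ 0.3944 -0.2782  0.1905] hookyaw -0.1983 F [-0.03  0.17 -0.72] op 0.0222
shift mm [1.6 4.5 0.2] twist deg 0.1 tilt check [ 0.0034  0.0035 -1.    ]
```

Grip is light and the hook stays at its angle; the tip is near the table. Now lower slowly so the hook pivots level.

Call:
{"fn": "send_rows", "kwargs": {"motion": [[[0.001,0.005,0,0],[0.001,0.01,0,0],[0.001,0.015,0,0],[0.001,0.02,0,0],[0.001,0.025,0,0],[0.001,0.03,0,0],[0.001,0.035,0,0],[0.001,0.04,0,0]]]}}

```text
time: 19.85
tool_pos: [0.3936, -0.2778, 0.15]
tool_rot: [-1.575, 0.003, 2.943]
contact_force: [-1.0, -0.2, -1.5]
opening: 0.0215
```

```bash
python3 wp.py .3928,-.278,.12,-.2
python3 - <<'E'
from tilt import *
d=save('scene','s16')
im=cv2.imread('pics/s16.png')[130:290,100:250]; cv2.imwrite('pics/s16z.png',cv2.resize(im,None,fx=3.7,fy=3.7,interpolation=cv2.INTER_CUBIC))
E
```

```text
t 19.85 tcp [ 0.3936 -0.2778  0.15  ] hookyaw -0.1984 F [-0.99 -0.17 -1.47] op 0.0215
shift mm [ 0.8 30.   0.4] twist deg 0.09 tilt check [ 0.0035  0.0035 -1.    ]
```

View pics/s16z.png

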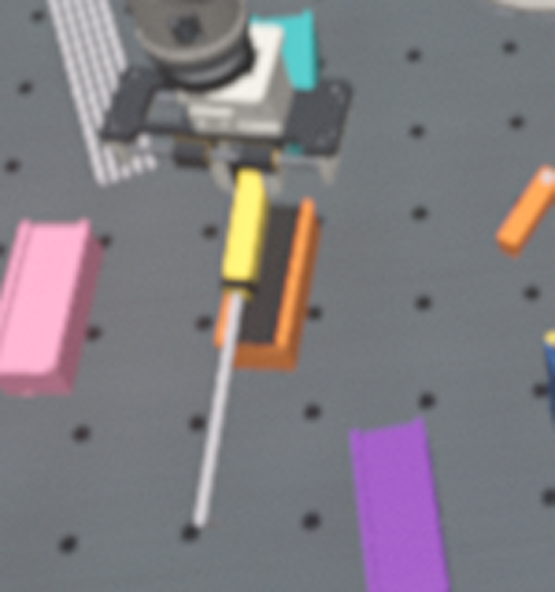

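Run:
```python
from tilt import *
D=load('s16'); p=np.array([.3936,-.2778,.15])
f=lambda x,y:inplane(D,100+x/3.7-.4,130+y/3.7-.4,p,-.1984)
a=f(200,524);b=f(236,293);print(a,b,np.linalg.norm(a-b),np.degrees(np.arctan2(b[1]-a[1],a[0]-b[0])))
```

```text
[0.27093062 0.03921783] [0.09206523 0.10138605] 0.18936133691519658 19.165911593107882
```

Call:
{"fn": "send_rows", "kwargs": {"motion": [[[0.0005,0.004,0,0],[0.0005,0.009,0,0],[0.0005,0.014,0,0],[0.0005,0.019,0,0],[0.0005,0.024,0,0],[0.0005,0.029,0,0],[0.0005,0.034,0,0],[0.0005,0.038,0,0]]]}}

```text
time: 20.7
tool_pos: [0.3929, -0.2773, 0.1108]
tool_rot: [-1.576, 0.002, 2.943]
contact_force: [-0.9, 0.3, -0.1]
opening: 0.0217
```

Call:
{"fn": "send_rows", "kwargs": {"motion": [[[0,0.003,0,0],[0,0.006,0,0],[0,0.009,0,0],[0,0.012,0,0],[0,0.015,0,0],[0,0.018,0,0],[0,0.02,0,0],[0,0.02,0,0]]]}}

```text
time: 21.5
tool_pos: [0.393, -0.2772, 0.0906]
tool_rot: [-1.576, 0.002, 2.943]
contact_force: [0.5, 0.5, -1.0]
opening: 0.0219
```

```bash
python3 wp.py .3928,-.278,.08,-.2
python3 - <<'E'
from tilt import *
d=save('wrist','w17')
d=save('scene','s17')
im=cv2.imread('pics/s17.png')[130:290,100:250]; cv2.imwrite('pics/s17z.png',cv2.resize(im,None,fx=3.7,fy=3.7,interpolation=cv2.INTER_CUBIC))
E
```

```text
t 21.5 tcp [ 0.393  -0.2772  0.0906] hookyaw -0.1985 F [ 0.47  0.48 -1.04] op 0.0219
shift mm [ 0.  10.6  0.9] twist deg 0.08 tilt check [ 0.0026  0.0047 -1.    ]
```

View pics/s17z.png

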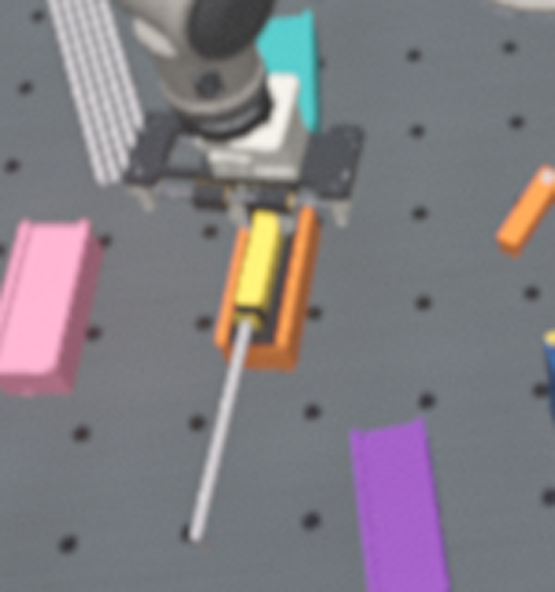

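View pics/w17.png

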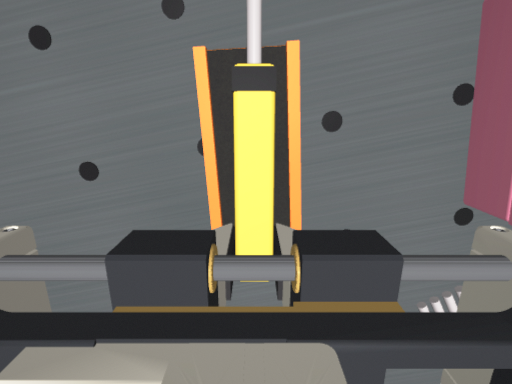

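Call:
{"fn": "send_rows", "kwargs": {"motion": [[[0,0.002,0,0],[0,0.004,0,0],[0,0.006,0,0],[0,0.008,0,0],[0,0.0095,0,0],[0,0.0105,0,0],[0,0.0105,0,0]]]}}

```text
time: 22.3
tool_pos: [0.393, -0.2771, 0.0806]
tool_rot: [-1.576, 0.002, 2.943]
contact_force: [-2.0, 1.6, 3.7]
opening: 0.0223
```

```bash
python3 wp.py .3928,-.278,.0795,-.2
python3 - <<'E'
from tilt import *
d=save('scene','s18')
im=cv2.imread('pics/s18.png')[130:290,100:250]; cv2.imwrite('pics/s18z.png',cv2.resize(im,None,fx=3.7,fy=3.7,interpolation=cv2.INTER_CUBIC))
E
```

```text
t 22.3 tcp [ 0.393  -0.2771  0.0806] hookyaw -0.1984 F [-2.02  1.59  3.69] op 0.0223
shift mm [0.1 1.1 0.9] twist deg 0.09 tilt check [ 0.0027  0.0045 -1.    ]
```

View pics/s18z.png

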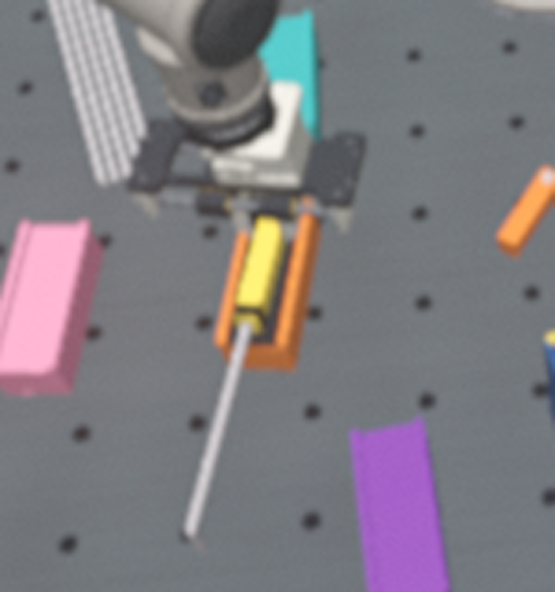

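Run:
```python
from tilt import *
D=load('s18'); p=np.array([.393,-.2771,.08])
f=lambda x,y:inplane(D,100+x/3.7-.4,130+y/3.7-.4,p,-.1984)
a=f(190,530);b=f(245,325);print(a,b,np.linalg.norm(a-b),np.degrees(np.arctan2(b[1]-a[1],a[0]-b[0])))
```

```text
[0.28436419 0.05947343] [0.1010411  0.06170684] 0.18333669157665075 0.6979952783083759
```

Call:
{"fn": "send_rows", "kwargs": {"motion": [[[0,0,0,0],[0,0,0,0],[0,0,0,0]]], "grip_force": 3}}

```text
time: 22.65
tool_pos: [0.393, -0.2771, 0.0806]
tool_rot: [-1.576, 0.002, 2.943]
contact_force: [-2.6, 1.9, 3.1]
opening: 0.0216
```

Call:
{"fn": "send_rows", "kwargs": {"motion": [[[0,0,0,0],[0,0,0,0],[0,0,0,0],[0,0,0,0],[0,0,0,0],[0,0,0,0],[0,0,0,0],[0,0,0,0]]], "gripper": 0.8}}

```text
time: 23.45
tool_pos: [0.3931, -0.2771, 0.0806]
tool_rot: [-1.576, 0.002, 2.943]
contact_force: [0.6, -0.3, -0.3]
opening: 0.0731
```

Call:
{"fn": "send_rows", "kwargs": {"motion": [[[0,-0.005,0,0],[0,-0.015,0,0],[0,-0.03,0,0],[0,-0.05,0,0],[0,-0.08,0,0],[0,-0.11,0,0],[0,-0.13,0,0],[0,-0.14,0,0]]]}}

```text
time: 24.25
tool_pos: [0.3932, -0.2782, 0.2233]
tool_rot: [-1.573, 0.005, 2.943]
contact_force: [0.3, -0.4, -0.8]
opening: 0.0734
```

```bash
python3 - <<'E'
from tilt import *
d=save('wrist','w19')
d=save('scene','s19')
im=cv2.imread('pics/s19.png')[130:290,100:250]; cv2.imwrite('pics/s19z.png',cv2.resize(im,None,fx=3.7,fy=3.7,interpolation=cv2.INTER_CUBIC))
E
python3 wp.py .3,-.4,.25,-.2
```

```text
t 24.35 tcp [ 0.3931 -0.2781  0.2221] hookyaw -0.1983 F [ 0.56 -0.18 -0.16] op 0.0734
shift mm [ 67.1 -28.7 137.7] twist deg 0.1 tilt check [ 0.0049  0.0023 -1.    ]
```

View pics/w19.png

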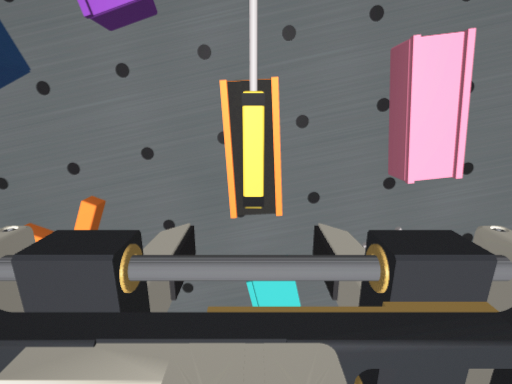

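View pics/s19z.png

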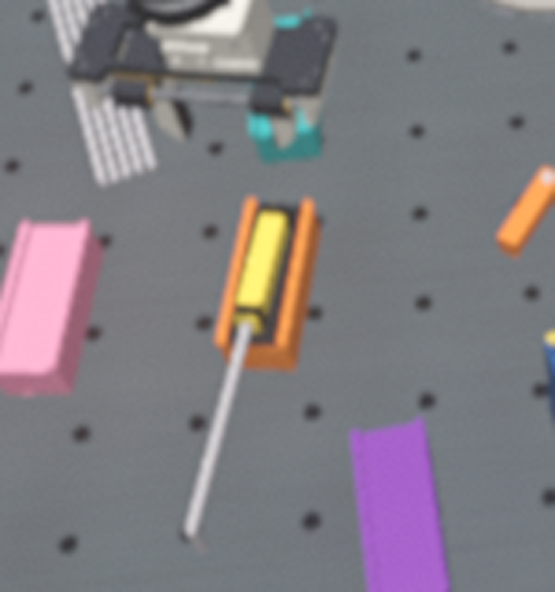

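Call:
{"fn": "send_rows", "kwargs": {"motion": [[[0.01,-0.005,0.02,0],[0.025,-0.015,0.05,0],[0.04,-0.022,0.085,0],[0.055,-0.028,0.115,0],[0.065,-0.0285,0.135,0],[0.067,-0.0285,0.138,0],[0.067,-0.0285,0.138,0]]]}}

```text
time: 25.05
tool_pos: [0.2996, -0.4, 0.2487]
tool_rot: [-1.576, 0.003, 2.942]
contact_force: [-0.0, 0.1, 0.7]
opening: 0.0737
```

```bash
sed -e "s/'top0'/'t20'/;s/'scene0'/'s20'/;s/^T=/save('top','t20');save('scene','s20');T=/" run1.py > run2.py; python3 run2.py
python3 - <<'E'
import cv2
a=cv2.imread('pics/t20.png');cv2.imwrite('pics/t20b.png',a)
E
```

```text
handleT 222 [[0.4278, -0.285], -0.1955, -0.0594, 0.0522, [0.3695, -0.2734], [0.479, -0.2951]]
handleS 253 [[0.4362, -0.2818], -0.1587, -0.0537, 0.0677, [0.3831, -0.2733], [0.503, -0.2925]]
rodT 145 [[0.5842, -0.318], -0.1985, -0.0882, 0.091, [0.4977, -0.3006], [0.6734, -0.3359]]
rodS 215 [[0.5894, -0.3173], -0.1992, -0.0995, 0.0868, [0.4919, -0.2976], [0.6745, -0.3344]]
sillT 83 [[0.5501, 0.0392], -1.3238, -0.0904, 0.0727, [0.528, 0.1269], [0.5679, -0.0313]]
sillS 163 [[0.5448, 0.0824], -1.3397, -0.1277, 0.1219, [0.5156, 0.2067], [0.5727, -0.0362]]Traceback (most recent call last):
  File "run2.py", line 9, in <module>
    go('barT',T,(195,235,125,145),red,.075); go('barS',S,(280,325,245,270),red,.075)
    ~~^^^^^^^^^^^^^^^^^^^^^^^^^^^^^^^^^^^^^
  File "run2.py", line 5, in go
    u,v=sub(d,*box,f); pr(n,[onz(d,a,b,z) for a,b in zip(u,v)])
                       ~~^^^^^^^^^^^^^^^^^^^^^^^^^^^^^^^^^^^^^^
  File "run2.py", line 3, in <lambda>
    pr=lambda n,P:print(n,len(P),[np.round(x,4).tolist() for x in axis(P)])
                                                                  ~~~~^^^
  File "m.py", line 11, in axis
    P=np.array(P)[:,:2]; c=P.mean(0); U,S,V=np.linalg.svd(P-c,full_matrices=False); a=V[0]; a=a*np.sign(a[0]); t=(P-c)@a
      ~~~~~~~~~~~^^^^^^
IndexError: too many indices for array: array is 1-dimensional, but 2 were indexed
```

View pics/s20.png

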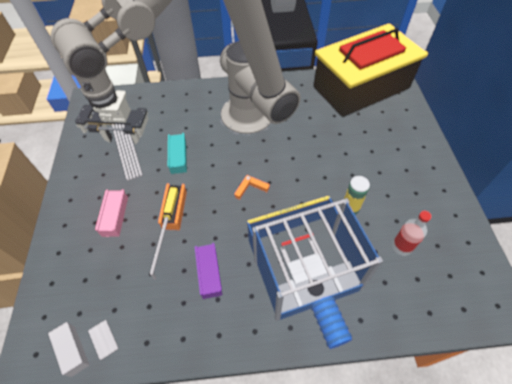

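View pics/t20.png

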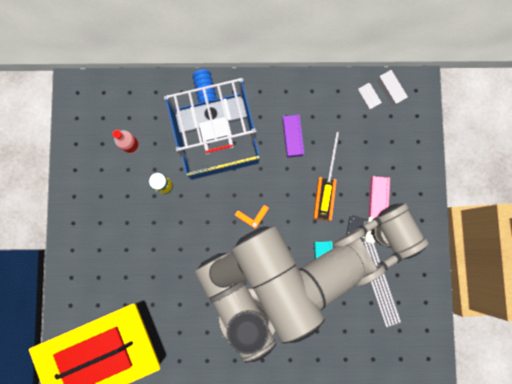

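Run:
```python
from m import *
D=load('s20'); u,v=sub(D,270,325,232,275,red); print([np.round(x,4).tolist() for x in axis([onz(D,a,b,.075) for a,b in zip(u,v)])])
A,B=load('top0'),load('t20')
for n,b in (('magnet',(230,272,200,232)),):
    for X in (A,B): u,v=sub(X,*b,org); print(n,u.mean(),v.mean())
for n,b in (('bottle',(105,145,120,155)),('can',(145,178,170,198))):
    print(n,np.abs(A['frame'].astype(int)-B['frame'])[b[2]:b[3],b[0]:b[1]].mean())
print(hand_in())
```

```text
[[0.6181, 0.0972], -1.3342, -0.0412, 0.0434, [0.6085, 0.1372], [0.6283, 0.055]]
magnet 252.34653465346534 216.43564356435644
magnet 252.2710280373832 216.41121495327104
bottle 2.3
can 1.882034632034632
the job is handed in; nothing more can be done
None
```

The damper is open against its stop, the hook is back in the orange rest, and I handed the job in at about 25 s of the 67 s allowed.

**What I did:** I gripped the handle near its rear and raised it with a light grip so the hook tipped about 26° nose down. A level rod over the sill could not reach down to the bar. I then firmed the grip, went in over the sill and under the guard, dropped the claw behind the bar and pulled. After that I backed out and lowered the hook so that it pivoted level in the rest.

**Checks:**
- **Damper:** The red bar moved about 52 mm. The pull rose to about 14 N with no further travel, so it is at the stop. It was still there in the last picture.
- **Hook:** Before release, with the handle already down on the rest, it read level within about 1°. In the last pictures the handle lies within a few mm of the middle of the rest, claw down.
- **Bystanders:** The magnet square's centre moved less than 0.1 px. The bottle and can areas look unchanged between the first and last top views.

**Where things disagreed:**
- **Hook yaw:** The hook started about 0.14 rad askew to the rest (yaw −0.27 against about −0.13), although the text says within 0.03. I laid it between the two at about −0.20, so it is roughly 0.07 rad from both.
- **Bar position:** The two cameras differed by up to about 8 mm on the bar's position. I relied on the bar's travel and the force at the stop instead.

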